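# Add the third slotted mass to a force gauge's weight carrier

### The job

The force gauge in the cabinet is being checked with dead weights: slide the loose brass slotted mass sideways onto the carrier's stem under the black knob and set it down fully home, nested flat on the upper of the two masses already there, turned so that its slot points into the middle of the widest gap between their slots; then let go. The gauge is delicate: go by touch, never load it with more than 5 N on top of what it carries now (the mass itself is 2 N), never push the stem sideways with more than 6 N, and do not drop the mass. Do not turn or shift the two masses below, and leave everything else where it stands.

Things in the scene. Friction and masses are not known exactly. Their poses are not given: they have to be found in the camera images.
- mass_mid (a point): centre (half-way up the disc) of the loose brass slotted mass to add, slot edges blackened: 50 mm across, 15 mm thick, 200 g, lying flat on the worktop, its slot in any direction. A radial slot 10 mm wide with a small lead-in at its mouth runs from the rim to 5 mm past the centre, so a stem on the axis has 0.5 mm of play all round. Own x axis: from the centre out through the slot mouth; z up
- mass_mouth (a point): middle of the mouth of that mass's slot, on its rim, 25 mm from the centre, half-way up the disc
- mass: the same loose mass, origin at the centre of its underside, same axes. On top is a round raised spigot 24 mm across and 4 mm high (cut by the slot), in the underside a round recess 25.5 mm across and 4 mm deep: masses nest in one another at a pitch of 15 mm
- upper_mass_mid (a point): centre (half-way up the disc) of the upper of the two equal brass masses already on the carrier; x axis out through its slot mouth. Loose, 0.5 mm of play on the stem, 50 mm across like the new one: fingertips that reach below the new mass would touch it. Its spigot's top is 11.5 mm above this point; the new mass, nested, has its centre 15 mm above this point
- upper_mass_mouth (a point): middle of the mouth of the upper mass's slot, on its rim, 25 mm from its centre
- lower_mass_mid (a point): centre of the lower of the two masses on the carrier, 15 mm below the upper one; x axis out through its slot mouth
- lower_mass_mouth (a point): middle of the mouth of the lower mass's slot, on its rim, 25 mm from its centre
- stem (a point): point on the axis of the carrier's upright stem (9 mm in diameter, rigid), mid-way along its bare length: 15 mm above it begins a black knob 18 mm across and 16 mm high, which no slot passes over; 15 mm below it is the top of the upper mass's spigot. The new mass (19 mm high with spigot) enters sideways with its underside 5 to 14 mm below this point; nested, its underside is 19 mm below
- carrier (a joint): sprung travel of the weight carrier (an aluminium pan 60 mm across with the stem and knob, on top of the gauge), in metres, positive down, 0 with the two masses on: a stiff 12 N per mm, so the third mass sinks it 0.16 mm
- gauge: the bench force gauge, a white box 100 x 110 x 70 mm standing fixed on the worktop, with a dial on its +x face and the carrier on top (pan top 100 mm above the worktop); origin under its centre, straight below the stem
- iron_mass: bystander: a small dark iron slotted mass, 40 mm across and 12 mm thick, loose; origin under its centre
- tip_box: bystander: a blue pipette-tip box with a clear lid, 85 x 125 x 62 mm, loose; origin under its centre
- sharps_tub: bystander: a yellow tub with red lid, 108 mm across and 126 mm high, loose; origin under its centre
- wash_bottle: bystander: an amber bottle with a blue cap, 56 mm across and 110 mm high, loose; origin under its centre

How it is judged:
By the outcome, as a careful person would: the job done as asked, in the order asked, and still so for the second after the job is handed in, with the robot touching nothing.
It also fails if it takes over 70 s, if anything falls off the work surface, if the arm or the gripper's body presses on something with over 40 N, if the wrist force passes 120 N, or if a joint passes its speed limit or range.

### The arm

A 6-joint arm with a two-finger parallel gripper is mounted at the origin on the work surface. World frame = base frame: x ahead of the robot, y to its left, z up, the work surface at z = 0. Lengths are in m, angles in rad, forces in N, time in s.
With the tool pointing down it reaches from about 0.25 to 0.775 m from the base axis. Payload 4 kg.
Tool frame: the origin (TCP) lies midway between the tips of the shut fingers; the grasp point (between the pads) lies 19 mm behind it; z points along the fingers, y is the direction in which the jaws open and shut (so a half turn about z gives the same grasp; the last joint's range is limited). The gripper opens to 94 mm and grips with 3 to 60 N. Pads are 16 mm wide; open, the fingers measure 119 mm over their backs; the gripper's body (75 mm by 177 mm) begins 78 mm behind the grasp point.
Start: joints at [-1.39, 0.087, 1.371, -0, 1.684, -0.103], TCP at [0.154, -0.528, 0.206] pointing down, gripper open.
Joint ranges: [-3.1, 3.1], [-0.76, 2.03], [0.27, 2.55], [-1.08, 4.22], [0.17, 2.65], [-2.57, 2.57]. Speed limits (rad/s): [2.79, 2.79, 3.14, 3.14, 3.14, 3.14].

### API

Orientations are given as a 3x3 rotation matrix whose columns are the frame's x, y, z axes.
In Python, from station import readout, optics, manip, masks_of, pinpoint gives the robot as it stands. The module is installed in compiled form; this text tells all that it offers.
- The arm moves only by the shell command python3 -m pendant 'ROWS' [OPENING] [FORCE]. ROWS is JSON, a list of rows, each an object of numbers: "x", "y", "z": the shift along the tool's x, y, z in m; "spin": the turn about the tool's z in rad. A call has 1 to 5 rows; each row shifts and turns the commanded pose from where the row before left it, along the tool's axes as they then stand; what a row does not reach is not made up. A row lasts 1/10 s, in which the tool goes at most 50 mm and 8.59 degrees, less where a joint would pass 70% of its speed; a pose out of reach is approached as far as the arm can. A call is refused whole if a number of a shift passes 0.05 or a number of a turn 0.15, either way. A call with a gripper value outside its range is refused whole. OPENING is the closure, from 0 (fully open) to 1 (shut), set as the call begins (- or left out, the last holds). The fingers move at their own pace and stop on an object; FORCE is the grip in N (left out, the last holds). Time passes only in rows, so rows that do not move let the fingers close. It gives the time, the measured TCP pose, the force and the opening at its end, in the units of the state.
- readout.read_state(): the state, without advancing time (a new reading comes with each control period).
- optics.grab_frame(name): name is "scene" or "top" or "wrist"; returns the picture (400x640x3 uint8, blue, green, red); there is no depth.
- optics.camera_params(name): a dict with "vfov" (degrees; the focal length in pixels is half the picture's height over the tangent of half this angle, whatever the lens; pixels are square), "cx", "cy" (the principal point, pixels), "R" (3x3) and "t" (3): a world point X has camera coordinates R X + t. Camera axes: x right, y down, z forward; pixel columns grow to the right and rows downward; lengths in m; the calibration is good to about 2 mm. A picture is of the moment at which its call begins: read the wrist's pose just before it. camera_params takes no time and is no camera call; for the wrist camera it gives the pose at the moment of the call.
- manip.sign_off(): hands the job in, once; it reports no verdict.
Trained networks look in the newest picture that a camera, given by its name, has taken for a name from the list of things; names that differ only in an ending like _2 or _b are one class to them, and where a whole thing is asked for, a point or a joint stands for the part that bears it (a point fixed in the world has none). Each returns a list of dicts, best first, with "confidence" (0 to 1); they miss things now and then, are a little off and sometimes report something else, mostly with a low value. They report only what shows in the picture. A call takes as long as a camera call.
- masks_of(camera, query): "mask" (400x640 bool, what is visible of it) and "bbox" ([left, top, right, bottom] in pixels, round what is visible of it).
- pinpoint(camera, query): "point" ([column, row] in pixels: a listed point, or the origin of a listed thing).
The state is a dict: "time_s": time; "joint_pos": joint angles; "qvel": joint speeds; "joint_torque": joint torques, N m; "eef_pos": TCP position; "eef_rot": TCP orientation; "wrist_force": force on the tool from outside, world axes, zero at the start; "moment": the same for the moment, N m; "opening": finger opening in m.
Only numpy, scipy, OpenCV 4.12 (cv2) and the standard library are available. Lean on these libraries where they do the work, as an engineer would, in place of code of your own. Each camera call takes 0.05 s, during which the arm holds its last target.

## Working session

There is one attempt and no reset: what is moved stays moved. The work goes in short steps, Python scripts to look and compute and a shell command to move; the robot and the scene stay as the last step left them, time stands still between calls to the robot, and variables do not carry over. Pictures are saved under pics/ and viewed, and the job is handed in when it is done.

```bash
mkdir -p pics; ls
python3 - <<'E'
from station import readout, optics, manip, masks_of, pinpoint
import cv2,numpy as np
print(readout.read_state())
for n in ["scene","top","wrist"]:
    im=optics.grab_frame(n); cv2.imwrite(f"pics/{n}0.png",im)
    p=optics.camera_params(n); print(n,p)
    for q in ["mass_mid","mass_mouth","upper_mass_mid","upper_mass_mouth","lower_mass_mouth","stem","gauge","iron_mass"]:
        r=pinpoint(n,q); print(n,q,[(np.round(d['point'],1).tolist(),round(d['confidence'],2)) for d in r[:2]])
E
```

```text
pics
{'time_s': 0.0, 'joint_pos': array([-1.39008593e+00,  8.79207694e-02,  1.37223599e+00, -7.11540934e-06,
        1.68356410e+00, -1.03082056e-01]), 'qvel': array([-0.00010344, -0.00160635, -0.00050927, -0.00089044, -0.00100515,
        0.00223848]), 'joint_torque': array([ 4.24202690e-04, -3.40184104e+01, -3.02423036e+01,  7.18830340e-02,
        3.30396811e-02, -1.68056627e-04]), 'eef_pos': array([ 0.15390507, -0.52747018,  0.20433213]), 'eef_rot': array([[ 9.60000728e-01,  2.79997234e-01, -3.89454179e-04],
       [ 2.79997425e-01, -9.59998471e-01,  2.09227979e-03],
       [ 2.11957137e-04, -2.11763629e-03, -9.99997735e-01]]), 'wrist_force': array([-1.105274  , -0.4499017 , -0.17003579]), 'moment': array([-0.00848596,  0.00829939, -0.02038164]), 'opening': 0.09419022274022032}
scene {'vfov': 45.614790220469914, 'cx': 324.4241857468028, 'cy': 196.68406432307984, 'R': array([[-0.50608524,  0.86247418,  0.00400279],
       [ 0.72439886,  0.4275747 , -0.54076443],
       [-0.46810685, -0.27077328, -0.84116456]]), 't': array([ 0.32624263, -0.31960477,  1.40006578])}
scene mass_mid [(
[... 858 characters left out ...]
.6], 0.63)]
top lower_mass_mouth [([368.7, 191.5], 0.56)]
top stem [([362.8, 193.2], 0.43)]
top gauge [([357.3, 207.7], 0.85), ([221.2, 219.8], 0.35)]
top iron_mass [([256.4, 243.8], 0.43), ([209.5, 215.6], 0.3)]
wrist {'vfov': 63.092717196351316, 'cx': 315.77234186333845, 'cy': 200.3043389860605, 'R': array([[ 2.79838777e-01, -9.60046888e-01, -4.81694599e-04],
       [-9.21598654e-01, -2.68772216e-01,  2.80031100e-01],
       [-2.68972452e-01, -7.79196314e-02, -9.59990808e-01]]), 't': array([-0.54981399, -0.03011962,  0.39238379])}
wrist mass_mid []
wrist mass_mouth []
wrist upper_mass_mid []
wrist upper_mass_mouth []
wrist lower_mass_mouth []
wrist stem []
wrist gauge []
wrist iron_mass []
```

View images.

View pics/scene0.png

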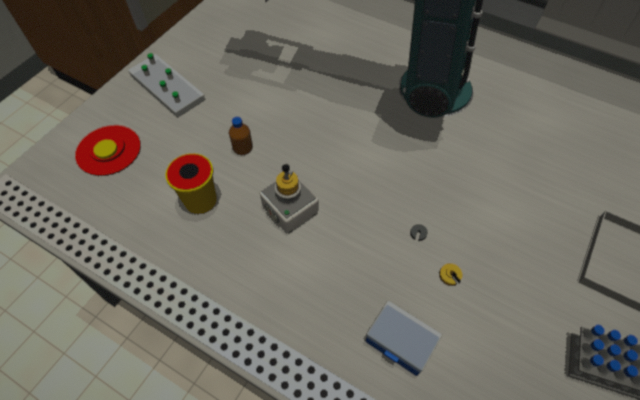

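View pics/top0.png

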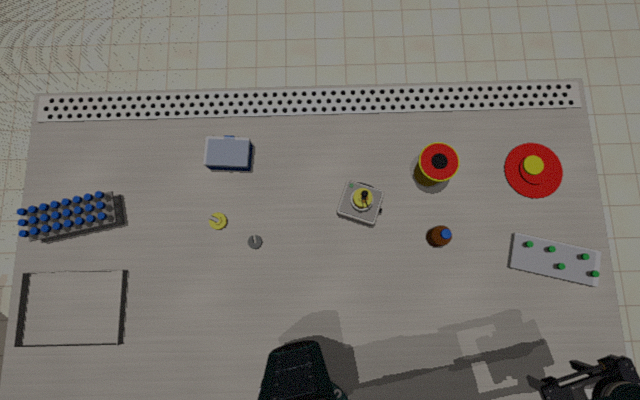

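Run:
```python
import cv2
a=cv2.imread("pics/scene0.png"); b=cv2.imread("pics/top0.png")
x=cv2.resize(a[110:260,200:350],None,fx=4,fy=4,interpolation=cv2.INTER_CUBIC); cv2.imwrite("pics/sc_g.png",x)
x=cv2.resize(b[140:240,300:430],None,fx=6,fy=6,interpolation=cv2.INTER_CUBIC); cv2.imwrite("pics/top_g.png",x)
x=cv2.resize(b[180:280,170:300],None,fx=6,fy=6,interpolation=cv2.INTER_CUBIC); cv2.imwrite("pics/top_m.png",x)
```

```text
(no output)
```

View pics/sc_g.png

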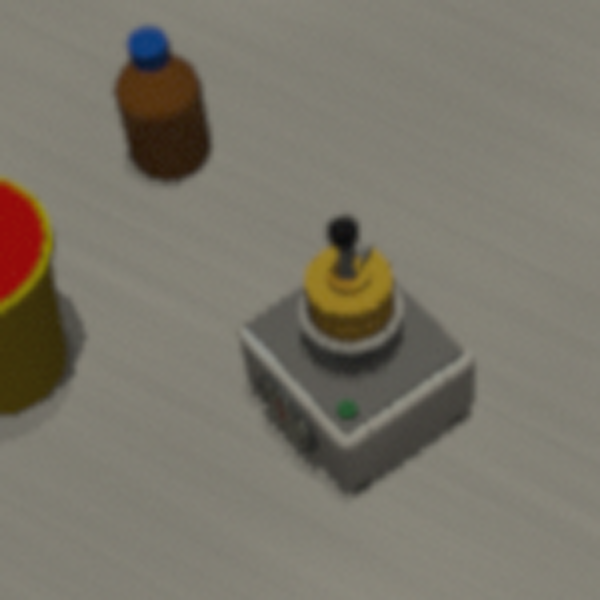

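View pics/top_g.png

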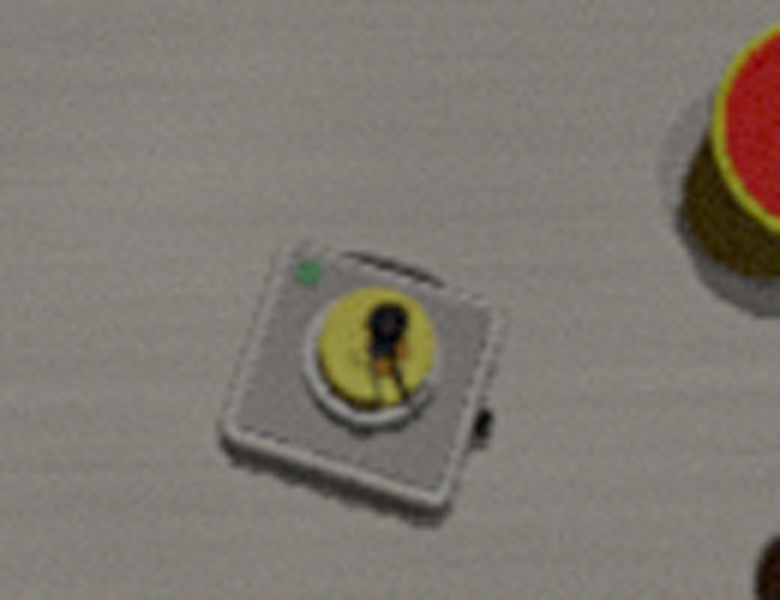

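View pics/top_m.png

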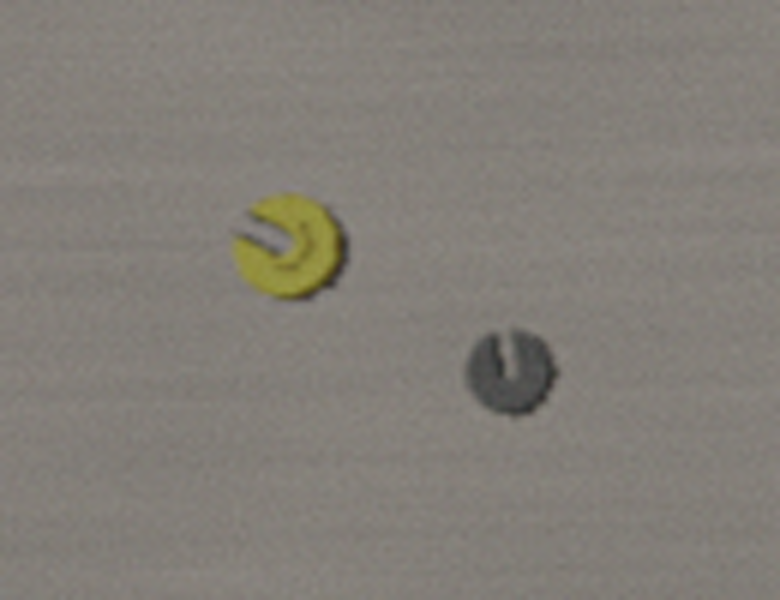

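```bash
cat > h.py <<'E'
import numpy as np, cv2
from station import readout, optics, manip, masks_of, pinpoint
def F(p): return 200/np.tan(np.radians(p['vfov']/2))
def back(p,uv,z):
    f=F(p); d=np.array([(uv[0]-p['cx'])/f,(uv[1]-p['cy'])/f,1.]); d=p['R'].T@d; c=-p['R'].T@p['t']
    return c+d*(z-c[2])/d[2]
def proj(p,X):
    c=p['R']@np.asarray(X,float)+p['t']; return np.array([p['cx'],p['cy']])+F(p)*c[:2]/c[2]
def cam(p): return -p['R'].T@p['t']
E
python3 - <<'E'
from h import *
s=optics.camera_params('scene'); t=optics.camera_params('top')
np.set_printoptions(precision=4,suppress=True)
print('cams',cam(s),cam(t))
print('mass',back(s,(452.5,274.7),.0075),back(t,(219.4,222.4),.0075)); 
print('mouth',back(s,(458.1,285),.0075),back(t,(207.7,214.4),.0075))
print('upper',back(s,(284,184.7),.1225),back(t,(363.5,195.2),.1225))
print('stem',back(s,(285.3,175.5),.149),back(t,(362.8,193.2),.149))
print('gauge',back(s,(291.8,207.3),0),back(t,(357.3,207.7),0))
print('iron',back(s,(416.7,231.4),0),back(t,(256.4,243.8),0))
E
```

```text
cams [1.052  0.2344 1.0035] [ 0.3781 -0.0432  1.1052]
mass [0.5313 0.2683 0.0075] [0.5279 0.2575 0.0075]
mouth [0.548  0.2884 0.0075] [0.5521 0.292  0.0075]
upper [ 0.5802 -0.1433  0.1225] [ 0.5741 -0.1487  0.1225]
stem [ 0.5724 -0.1428  0.149 ] [ 0.574  -0.1443  0.149 ]
gauge [ 0.5614 -0.1423  0.    ] [ 0.5619 -0.1422  0.    ]
iron [0.4664 0.152  0.    ] [0.4643 0.1515 0.    ]
```

Run:
```python
from h import *
np.set_printoptions(precision=4,suppress=True)
s=readout.read_state(); p=optics.camera_params('wrist')
R=s['eef_rot']; print('cam in tool',R.T@(cam(p)-s['eef_pos'])); print('axes in tool (cols x,y,z cam)\n',R.T@p['R'].T)
print(s['time_s'],s['wrist_force'])
x=cv2.resize(cv2.imread("pics/scene0.png")[150:210,255:320],None,fx=9,fy=9,interpolation=cv2.INTER_CUBIC); cv2.imwrite("pics/sc_g2.png",cv2.convertScaleAbs(x,alpha=1.6))
```

```text
cam in tool [ 0.0809  0.     -0.1793]
axes in tool (cols x,y,z cam)
 [[-0.0002 -0.96   -0.28  ]
 [ 1.      0.     -0.0006]
 [ 0.0006 -0.28    0.96  ]]
1.35 [ 0.0874 -0.7398  0.1158]
```

View pics/sc_g2.png

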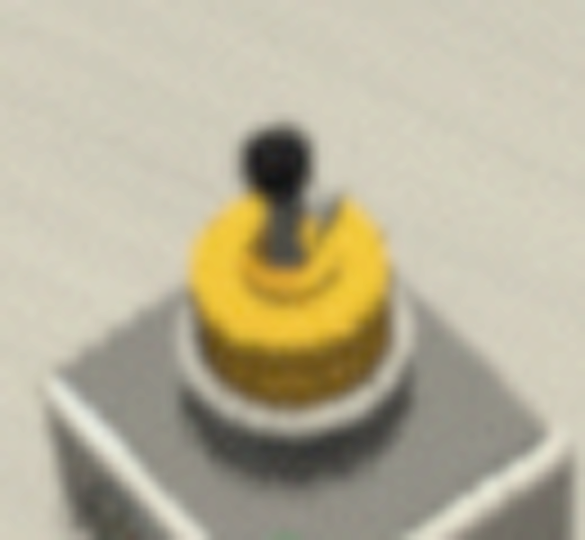

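View pics/wrist0.png

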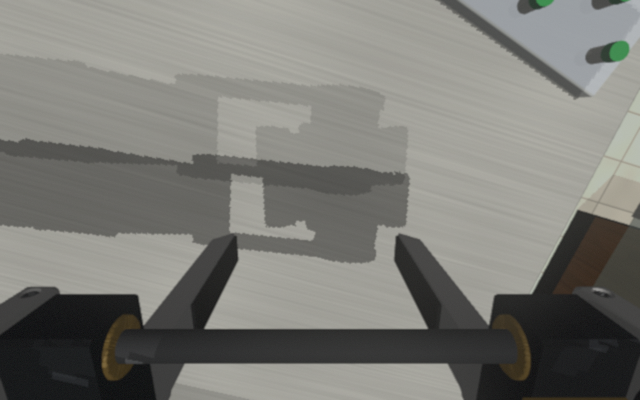

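```bash
python3 -m pendant '[{"x":0.04,"y":-0.012},{"x":0.044,"y":-0.0135},{"x":0.044,"y":-0.0135},{"x":0.044,"y":-0.0135},{"x":0.044,"y":-0.0135}]'; python3 -m pendant '[{"x":0.044,"y":-0.0135},{"x":0.044,"y":-0.0135},{"x":0.044,"y":-0.0135},{"x":0.04,"y":-0.0135},{"x":0.01}]'
```

```text
invalid input at $[0]: expected keys x, y, z, spin
invalid input at $[0]: expected keys x, y, z, spin
```

```bash
python3 -m pendant '[{"x":0.04,"y":-0.012,"z":0,"spin":0},{"x":0.044,"y":-0.0135,"z":0,"spin":0},{"x":0.044,"y":-0.0135,"z":0,"spin":0},{"x":0.044,"y":-0.0135,"z":0,"spin":0},{"x":0.044,"y":-0.0135,"z":0,"spin":0}]'; python3 -m pendant '[{"x":0.044,"y":-0.0135,"z":0,"spin":0},{"x":0.044,"y":-0.0135,"z":0,"spin":0},{"x":0.044,"y":-0.0135,"z":0,"spin":0},{"x":0.04,"y":-0.0135,"z":0,"spin":0},{"x":0.01,"y":0,"z":0,"spin":0}]'; python3 -m pendant '[{"x":0,"y":0,"z":0,"spin":0},{"x":0,"y":0,"z":0,"spin":0}]'
python3 - <<'E'
from h import *
np.set_printoptions(precision=4,suppress=True)
p=optics.camera_params('wrist');im=optics.grab_frame('wrist'); cv2.imwrite('pics/w1.png',im)
for q in ["upper_mass_mid","upper_mass_mouth","lower_mass_mid","lower_mass_mouth","stem"]:
    r=pinpoint('wrist',q); print(q,[(np.round(d['point'],1).tolist(),round(d['confidence'],2)) for d in r[:2]])
    z={'upper':.1225,'lower':.1075,'stem':.149}[q.split('_')[0]]
    if r: print(back(p,r[0]['point'],z))
u,v=proj(p,(.572,-.143,.13)).astype(int); print(u,v)
u=max(60,u);v=max(60,v)
cv2.imwrite('pics/w1c.png',cv2.resize(im[v-60:v+70,u-60:u+70],None,fx=4.6,fy=4.6,interpolation=cv2.INTER_CUBIC))
E
```

```text
time_s: 1.85
eef_pos: [0.3442, -0.4031, 0.2057]
eef_rot: [[0.96, 0.28, 0.0], [0.28, -0.96, -0.001], [0.0, 0.001, -1.0]]
wrist_force: [1.1, -0.3, -0.1]
opening: 0.094
time_s: 2.35
eef_pos: [0.5054, -0.2982, 0.2052]
eef_rot: [[0.958, 0.285, 0.001], [0.285, -0.958, 0.001], [0.001, -0.001, -1.0]]
wrist_force: [-1.4, -0.5, 0.0]
opening: 0.0938
time_s: 2.55
eef_pos: [0.5017, -0.3021, 0.2053]
eef_rot: [[0.96, 0.279, -0.001], [0.279, -0.96, -0.0], [-0.001, 0.0, -1.0]]
wrist_force: [0.0, -0.7, 0.4]
opening: 0.0942
upper_mass_mid [([136.6, 66.6], 0.74)]
[ 0.5685 -0.1428  0.1225]
upper_mass_mouth [([138.6, 105.1], 0.9)]
[ 0.5412 -0.1479  0.1225]
lower_mass_mid [([149.0, 72.9], 0.7)]
[ 0.566  -0.1451  0.1075]
lower_mass_mouth [([176.1, 57.8], 0.81)]
[ 0.583  -0.164   0.1075]
stem [([117.2, 63.6], 0.84)]
[ 0.5679 -0.1439  0.149 ]
131 60
```

View pics/w1c.png

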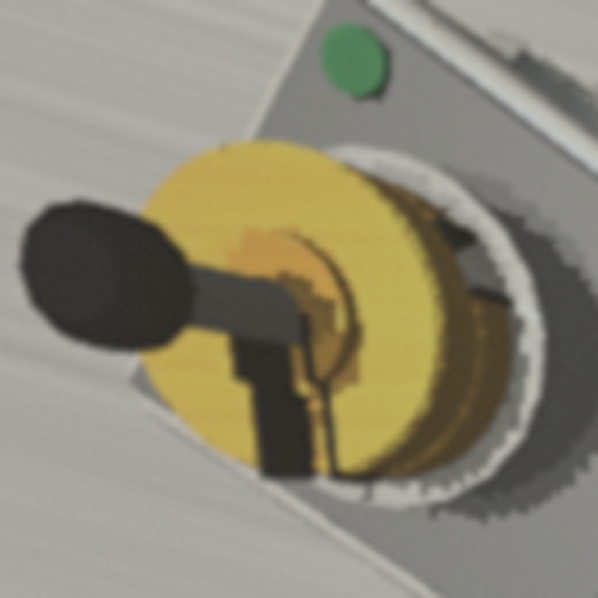

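```bash
python3 -m pendant '[{"x":0.01,"y":-0.035,"z":-0.01,"spin":0},{"x":0.0125,"y":-0.0425,"z":-0.01,"spin":0},{"x":0.0125,"y":-0.0425,"z":0,"spin":0},{"x":0.0125,"y":-0.0425,"z":0,"spin":0},{"x":0.0125,"y":-0.0425,"z":0,"spin":0}]'; python3 -m pendant '[{"x":0.0125,"y":-0.0425,"z":0,"spin":0},{"x":0.012,"y":-0.0425,"z":0,"spin":0},{"x":0,"y":0,"z":0,"spin":0},{"x":0,"y":0,"z":0,"spin":0}]'
cat > look.py <<'E'
from h import *
import sys
np.set_printoptions(precision=4,suppress=True)
tag,qs,cx,cy,cz,half=sys.argv[1],sys.argv[2].split(','),*map(float,sys.argv[3:7])
st=readout.read_state();p=optics.camera_params('wrist');im=optics.grab_frame('wrist'); cv2.imwrite(f'pics/{tag}.png',im)
np.savez(f'pics/{tag}.npz',**p,eef=st['eef_pos'],rot=st['eef_rot'])
Z={'upper':.1225,'lower':.1075,'stem':.149,'mass':.0075}
for q in qs:
    if not q: continue
    r=pinpoint('wrist',q); z=Z[q.split('_')[0]]
    print(q,[(np.round(d['point'],1).tolist(),round(d['confidence'],2)) for d in r[:2]], back(p,r[0]['point'],z) if r else '')
print('t',st['time_s'],'eef',st['eef_pos'],'F',st['wrist_force'],'xang',np.degrees(np.arctan2(st['eef_rot'][1,0],st['eef_rot'][0,0])))
u,v=proj(p,(cx,cy,cz)).astype(int); h=int(half); u=min(max(h,u),640-h); v=min(max(h,v),400-h)
cv2.imwrite(f'pics/{tag}c.png',cv2.resize(im[v-h:v+h,u-h:u+h],None,fx=300/h,fy=300/h,interpolation=cv2.INTER_CUBIC)); print('crop',u-h,v-h,300/h)
E
python3 look.py w2 upper_mass_mid,upper_mass_mouth,lower_mass_mid,stem .568 -.143 .13 65
```

```text
time_s: 3.35
eef_pos: [0.5022, -0.0867, 0.2259]
eef_rot: [[0.96, 0.279, 0.001], [0.279, -0.96, -0.0], [0.001, 0.001, -1.0]]
wrist_force: [0.5, 0.3, 0.3]
opening: 0.0939
time_s: 3.75
eef_pos: [0.5022, 0.0009, 0.2257]
eef_rot: [[0.96, 0.282, 0.001], [0.282, -0.96, -0.001], [0.0, 0.001, -1.0]]
wrist_force: [-0.1, -0.5, 0.7]
opening: 0.0941
upper_mass_mid [([493.3, 172.9], 0.91), ([442.4, 152.9], 0.27)] [ 0.569  -0.1426  0.1225]
upper_mass_mouth [([511.4, 178.5], 0.74), ([486.7, 205.0], 0.59)] [ 0.5689 -0.1602  0.1225]
lower_mass_mid [([189.5, 160.9], 0.49)] [0.5001 0.1213 0.1075]
stem [([511.2, 179.7], 0.85)] [ 0.5689 -0.1432  0.149 ]
t 3.75 eef [0.5022 0.0009 0.2257] F [-0.1019 -0.4767  0.6748] xang 16.349781847294864
crop 432 110 4.615384615384615
```

View pics/w2c.png

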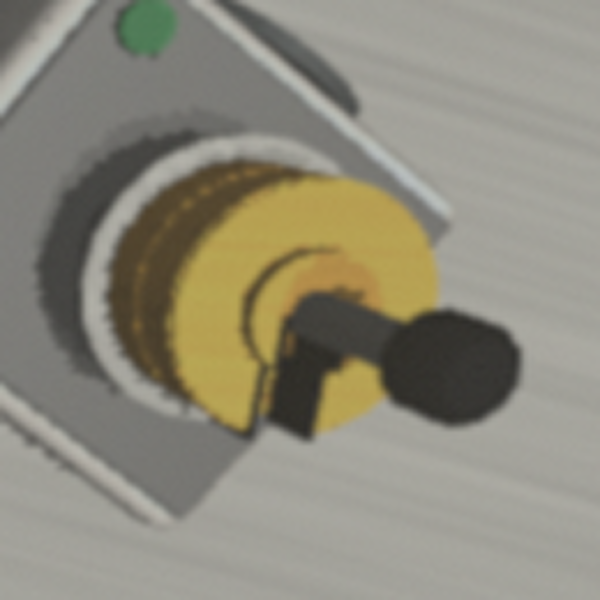

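Run:
```python
from h import *
np.set_printoptions(precision=4,suppress=True)
w2=np.load('pics/w2.npz'); w2={k:w2[k] for k in w2}
m=back(w2,(492.7,204.7),.130); print(m)
# draw circle hypotheses
im=cv2.imread('pics/w2.png'); h=65;o=(432,110);s=300/65
x=cv2.resize(im[110:240,432:562],None,fx=s,fy=s,interpolation=cv2.INTER_CUBIC)
def circ(c,z,r,col):
    a=np.linspace(0,2*np.pi,60); pts=np.array([proj(w2,(c[0]+r*np.cos(t),c[1]+r*np.sin(t),z)) for t in a])
    cv2.polylines(x,[np.round((pts-o+.5)*s-.5).astype(int)],True,col,1)
c=(.5688,-.1428)
for z,r,col in[(.13,.025,(255,0,0)),(.134,.012,(0,255,0)),(.1,.03,(0,0,255)),(.164,.009,(255,0,255)),(.18,.009,(255,255,0))]: circ(c,z,r,col)
cv2.imwrite('pics/w2o.png',x)
d=m[:2]-c; print(np.hypot(*d),np.degrees(np.arctan2(d[1],d[0])))
```

```text
[ 0.5429 -0.1499  0.13  ]
0.02682549039792891 -164.61082014401507
```

View pics/w2o.png

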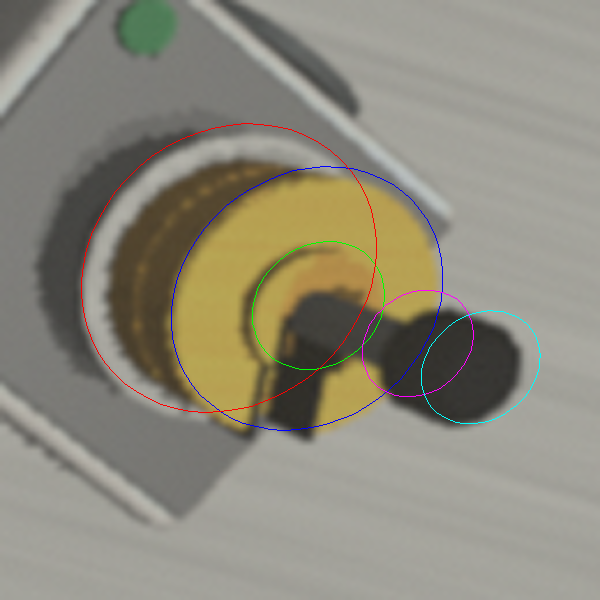

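Run:
```python
from h import *
w=optics.camera_params('wrist') # reconstruct w1 pose from tool pose
w2=np.load('pics/w2.npz')
Rt=w2['rot']; Rc=w2['R']@Rt; # cam<-tool
coff=Rt.T@(cam({'R':w2['R'],'t':w2['t']})-w2['eef'])
a=np.radians(16.2); R1=np.array([[.96,.2795,0],[.2795,-.96,0],[0,0,-1]]); e1=np.array([.5017,-.3021,.2053])
R=Rc@R1.T; c=e1+R1@coff
p=dict(vfov=float(w['vfov']),cx=w['cx'],cy=w['cy'],R=R,t=-R@c)
im=cv2.imread('pics/w1.png'); s=4.6;o=np.array((71,0))
x0=cv2.resize(im[0:130,71:201],None,fx=s,fy=s,interpolation=cv2.INTER_CUBIC)
def draw(x,pts,col): cv2.polylines(x,[np.round((np.array([proj(p,q) for q in pts])-o+.5)*s-.5).astype(int)],False,col,1)
c=np.array((.568,-.1440))
x=x0.copy()
t=np.linspace(0,2*np.pi,60)
for z,r,col in[(.13,.025,(255,0,0)),(.134,.012,(0,255,0)),(.1,.03,(0,0,255)),(.115,.025,(255,0,0))]:
    draw(x,[(c[0]+r*np.cos(u),c[1]+r*np.sin(u),z) for u in t],col)
def slot(ang,z,col):
    d=np.array((np.cos(np.radians(ang)),np.sin(np.radians(ang)))); n=np.array((-d[1],d[0]))
    for k in(-.005,.005): 
        a=c+n*k; b=a+d*.0245
        draw(x,[(*(a+d*.012),z),(*b,z),(*b,z-.015)],col)
slot(-166,.13,(255,255,255)); slot(-52,.115,(255,0,255))
cv2.imwrite('pics/w1o.png',x)
```

```text
(no output)
```

View pics/w1o.png

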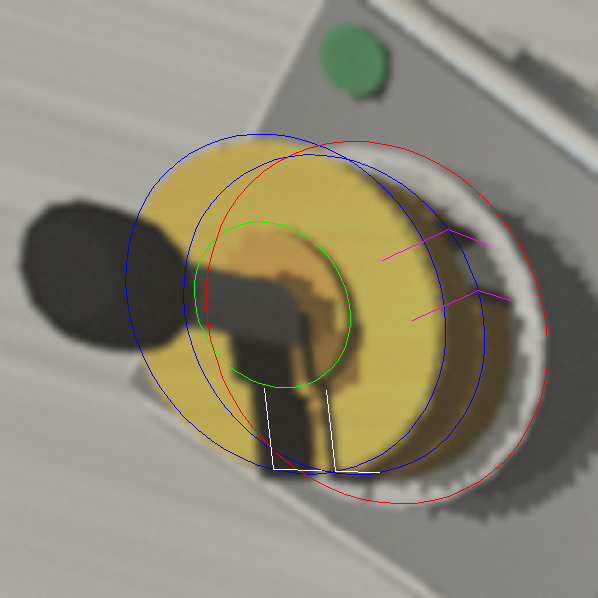

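```bash
python3 -m pendant '[{"x":0.0127,"y":-0.0387,"z":0.01,"spin":0},{"x":0.0127,"y":-0.0387,"z":0.018,"spin":0},{"x":0.0127,"y":-0.0387,"z":0.018,"spin":0},{"x":0.0127,"y":-0.0387,"z":0.018,"spin":0},{"x":0.0127,"y":-0.0387,"z":0.018,"spin":0}]'; python3 -m pendant '[{"x":0.0127,"y":-0.0387,"z":0.014,"spin":0},{"x":0,"y":0,"z":0,"spin":-0.14},{"x":0,"y":0,"z":0,"spin":-0.14},{"x":0,"y":0,"z":0,"spin":-0.14},{"x":0,"y":0,"z":0,"spin":-0.14}]';python3 -m pendant '[{"x":0,"y":0,"z":0,"spin":0},{"x":0,"y":0,"z":0,"spin":0}]'
python3 look.py m1 mass_mid,mass_mouth .53 .263 .01 65
```

```text
time_s: 4.5
eef_pos: [0.5096, 0.2046, 0.1428]
eef_rot: [[0.961, 0.278, 0.0], [0.278, -0.961, -0.0], [0.0, 0.0, -1.0]]
wrist_force: [-0.3, -0.5, -0.3]
opening: 0.094
time_s: 5.0
eef_pos: [0.5111, 0.244, 0.1291]
eef_rot: [[0.661, 0.75, -0.001], [0.75, -0.661, -0.0], [-0.001, -0.0, -1.0]]
wrist_force: [-0.2, 0.2, -0.2]
opening: 0.0941
time_s: 5.2
eef_pos: [0.511, 0.2442, 0.1293]
eef_rot: [[0.668, 0.744, -0.0], [0.744, -0.668, -0.0], [-0.0, 0.0, -1.0]]
wrist_force: [-0.0, -0.6, 0.0]
opening: 0.0939
mass_mid [([319.6, 163.7], 0.76)] [0.5324 0.2636 0.0075]
mass_mouth [([318.9, 162.1], 0.64)] [0.5329 0.2652 0.0075]
t 5.2 eef [0.511  0.2442 0.1293] F [-0.0402 -0.6339  0.009 ] xang 48.09883948650422
crop 253 101 4.615384615384615
```

View pics/m1.png

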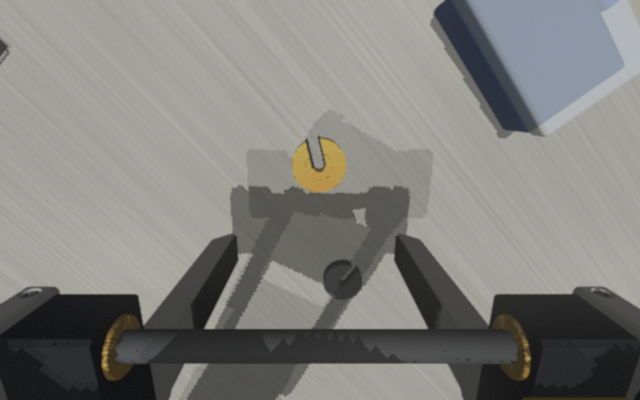

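View pics/m1c.png

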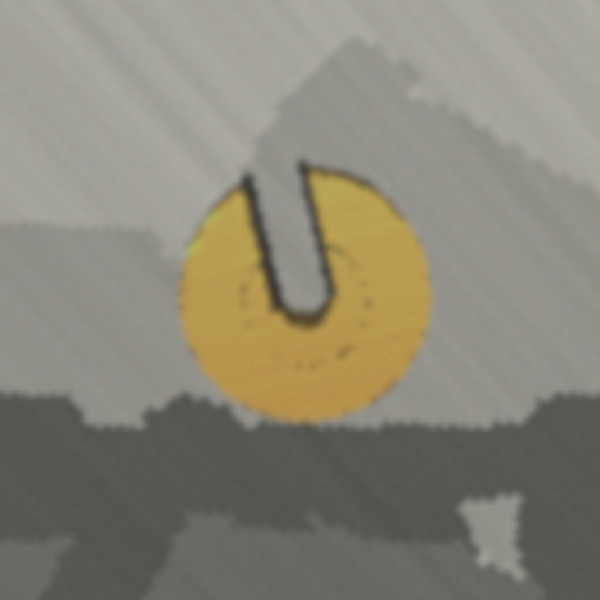

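```bash
cat > mfit.py <<'E'
from h import *
import sys
np.set_printoptions(precision=4,suppress=True)
tag=sys.argv[1]; zt=float(sys.argv[2])
w=np.load(f'pics/{tag}.npz'); w={k:w[k] for k in w}
im=cv2.imread(f'pics/{tag}.png'); hsv=cv2.cvtColor(im,cv2.COLOR_BGR2HSV)
m=((hsv[...,0]>12)&(hsv[...,0]<35)&(hsv[...,1]>110)).astype(np.uint8)
u0,v0,u1,v1=map(int,sys.argv[3:7]); k=np.zeros_like(m); k[v0:v1,u0:u1]=m[v0:v1,u0:u1]; m=k
cs,_=cv2.findContours(m,cv2.RETR_EXTERNAL,cv2.CHAIN_APPROX_NONE); c=max(cs,key=len)[:,0,:]
X=np.array([back(w,q,zt)[:2] for q in c])
# robust circle of radius 25
from scipy.optimize import least_squares
hull=cv2.convexHull(c.astype(np.int32))[:,0,:]; H=np.array([back(w,q,zt)[:2] for q in c])
f=least_squares(lambda q:np.hypot(*(H-q[:2]).T)-q[2],[*H.mean(0),.025],loss='cauchy',f_scale=.0005)
print('centre',f.x)
ctr=f.x[:2]; d=H-ctr; r=np.hypot(*d.T); inn=d[r<.019]; # slot edges
md=inn.mean(0); print('rough ang',np.degrees(np.arctan2(md[1],md[0])))
a0=np.arctan2(md[1],md[0])
def res(q):
    u=np.array([np.cos(q[0]),np.sin(q[0])]);n=np.array([-u[1],u[0]]);s=inn[(inn@u)>.002]
    return np.abs(s@n-q[1])-.005
best=min(((np.mean(np.abs(res((a0+x,y)))),a0+x,y) for x in np.radians(np.arange(-15,15,.25)) for y in np.arange(-.001,.0011,.0001)))
print('slot ang',np.degrees(best[1]),'off',best[2],'res',best[0])
R=w['rot']; print('centre in tool',R.T@(np.array([*ctr,0])-np.array([*w['eef'][:2],0])), 'xang',np.degrees(np.arctan2(R[1,0],R[0,0])))
E
python3 mfit.py m1 .015 270 110 370 205
```

```text
centre [0.5316 0.2641 0.0241]
rough ang 64.1061247858785
slot ang 65.6061247858785 off 0.00030000000000000057 res 0.001584730706913219
centre in tool [ 0.0286  0.002  -0.    ] xang 48.09883948650422
```

Run:
```python
from h import *
w=np.load('pics/m1.npz'); w={k:w[k] for k in w}
P=lambda a,b: back(w,(253+a/4.615-.5,101+b/4.615-.5),.015)[:2]
for a,b in(((278,300),(250,182)),((330,290),(303,167))):
    d=P(*b)-P(*a); print(np.degrees(np.arctan2(d[1],d[0])))
print(P(306,295))
```

```text
61.16541418080752
60.756816108531176
[0.53219081 0.26461338]
```

```bash
python3 -m pendant '[{"x":0,"y":0,"z":0,"spin":-0.11},{"x":0,"y":0,"z":0,"spin":-0.115},{"x":0.028,"y":0.0086,"z":0.025,"spin":0},{"x":0,"y":0,"z":0.04,"spin":0},{"x":0,"y":0,"z":0.02,"spin":0}]';python3 -m pendant '[{"x":0,"y":0,"z":0,"spin":0},{"x":0,"y":0,"z":0,"spin":0}]'
python3 look.py m2 mass_mid .532 .264 .01 65
```

```text
time_s: 5.85
eef_pos: [0.5302, 0.2649, 0.041]
eef_rot: [[0.482, 0.876, -0.004], [0.876, -0.482, -0.002], [-0.004, -0.003, -1.0]]
wrist_force: [-0.7, 0.4, -0.7]
opening: 0.0942
time_s: 6.05
eef_pos: [0.5317, 0.2653, 0.0447]
eef_rot: [[0.482, 0.876, -0.0], [0.876, -0.482, -0.0], [-0.0, 0.0, -1.0]]
wrist_force: [-0.3, 0.0, -0.3]
opening: 0.0939
mass_mid [([319.3, 226.9], 0.66)] [0.5325 0.2631 0.0075]
t 6.05 eef [0.5317 0.2653 0.0447] F [-0.3071  0.0088 -0.3233] xang 61.19877089980722
crop 253 162 4.615384615384615
```

View pics/m2c.png

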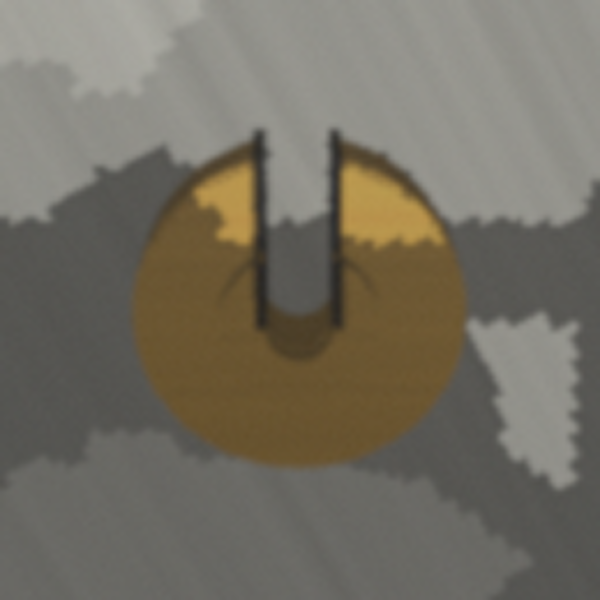

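```bash
python3 -m pendant '[{"x":0,"y":0,"z":0.02,"spin":0},{"x":0,"y":0,"z":0.012,"spin":0},{"x":0,"y":0,"z":0.005,"spin":0},{"x":0,"y":0,"z":0,"spin":0},{"x":0,"y":0,"z":0,"spin":0}]'
```

```text
time_s: 6.65
eef_pos: [0.532, 0.2655, 0.0081]
eef_rot: [[0.481, 0.877, 0.001], [0.877, -0.481, 0.0], [0.001, 0.001, -1.0]]
wrist_force: [-0.1, -0.1, 0.4]
opening: 0.0941
```

```bash
python3 -m pendant '[{"x":0,"y":0,"z":0.004,"spin":0},{"x":0,"y":0,"z":0,"spin":0},{"x":0,"y":0,"z":0,"spin":0}]'; python3 -m pendant '[{"x":0,"y":0,"z":0,"spin":0},{"x":0,"y":0,"z":0,"spin":0},{"x":0,"y":0,"z":0,"spin":0},{"x":0,"y":0,"z":0,"spin":0},{"x":0,"y":0,"z":0,"spin":0}]' 1 20;  python3 -m pendant '[{"x":0,"y":0,"z":0,"spin":0},{"x":0,"y":0,"z":0,"spin":0},{"x":0,"y":0,"z":0,"spin":0}]'
```

```text
time_s: 6.95
eef_pos: [0.5316, 0.2653, 0.0036]
eef_rot: [[0.481, 0.877, 0.0], [0.877, -0.481, -0.0], [0.0, 0.0, -1.0]]
wrist_force: [0.7, 0.6, 0.3]
opening: 0.0942
time_s: 7.45
eef_pos: [0.5316, 0.2653, 0.0034]
eef_rot: [[0.481, 0.877, 0.0], [0.877, -0.481, -0.0], [-0.0, 0.0, -1.0]]
wrist_force: [-0.6, 0.9, 0.8]
opening: 0.0579
time_s: 7.75
eef_pos: [0.5317, 0.2653, 0.0034]
eef_rot: [[0.481, 0.877, 0.0], [0.877, -0.481, -0.0], [-0.0, 0.0, -1.0]]
wrist_force: [-0.3, -0.1, 0.0]
opening: 0.0496
```

```bash
python3 -m pendant '[{"x":0,"y":0,"z":-0.01,"spin":0},{"x":0,"y":0,"z":-0.03,"spin":0},{"x":0,"y":0,"z":-0.045,"spin":0},{"x":0,"y":0,"z":-0.048,"spin":0},{"x":0,"y":0,"z":-0.048,"spin":0}]' 1 30; python3 -m pendant '[{"x":0,"y":0,"z":-0.045,"spin":0},{"x":0,"y":0,"z":0,"spin":-0.08},{"x":0,"y":0,"z":0,"spin":-0.082},{"x":0,"y":0,"z":0,"spin":0},{"x":0,"y":0,"z":0,"spin":0}]'
python3 look.py g1 mass_mid,mass_mouth .534 .266 .23 65
python3 - <<'E'
from h import *
s=readout.read_state(); print(s['wrist_force'],s['moment'],s['opening'])
E
```

```text
time_s: 8.25
eef_pos: [0.5308, 0.2652, 0.1862]
eef_rot: [[0.481, 0.877, -0.001], [0.877, -0.481, -0.0], [-0.001, -0.001, -1.0]]
wrist_force: [0.0, 1.2, -2.0]
opening: 0.0495
time_s: 8.75
eef_pos: [0.5312, 0.2653, 0.2291]
eef_rot: [[0.335, 0.942, -0.001], [0.942, -0.335, -0.0], [-0.001, -0.001, -1.0]]
wrist_force: [-0.1, -0.0, -1.3]
opening: 0.0498
mass_mid [([318.8, 254.2], 0.79)] [0.4967 0.1594 0.0075]
mass_mouth [([315.5, 211.0], 0.76)] [0.5131 0.2185 0.0075]
t 8.75 eef [0.5312 0.2653 0.2291] F [-0.1327 -0.0287 -1.2859] xang 70.42633437143408
crop 256 179 4.615384615384615
[-0.05772785 -0.05300527 -2.89678387] [-0.01607764 -0.0986587  -0.02586849] 0.04957202879332338
```

View pics/g1.png

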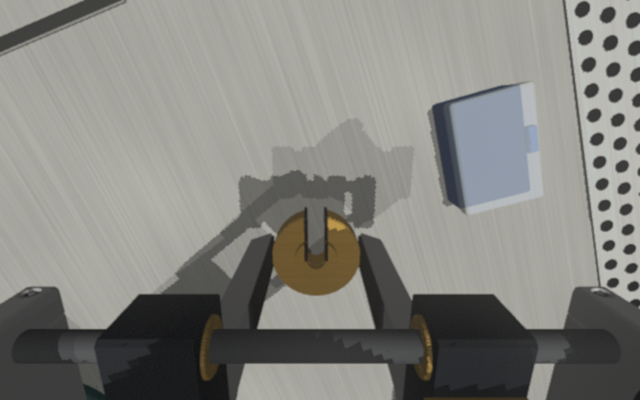

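```bash
python3 -m pendant '[{"x":-0.02,"y":0.008,"z":-0.006,"spin":0},{"x":-0.038,"y":0.015,"z":0,"spin":0},{"x":-0.042,"y":0.0165,"z":0,"spin":0},{"x":-0.042,"y":0.0165,"z":0,"spin":0},{"x":-0.042,"y":0.0165,"z":0,"spin":0}]'; python3 -m pendant '[{"x":-0.042,"y":0.0165,"z":0,"spin":0},{"x":-0.042,"y":0.0165,"z":0,"spin":0},{"x":-0.042,"y":0.0165,"z":0,"spin":0},{"x":-0.042,"y":0.0165,"z":0,"spin":0},{"x":-0.042,"y":0.0165,"z":0,"spin":0}]'; python3 -m pendant '[{"x":-0.036,"y":0.014,"z":0,"spin":0},{"x":-0.02,"y":0.006,"z":0,"spin":0},{"x":0,"y":0,"z":0,"spin":0},{"x":0,"y":0,"z":0,"spin":0}]'
python3 look.py g2 stem,upper_mass_mid .568 -.1435 .13 90
```

```text
time_s: 9.4
eef_pos: [0.5382, 0.0662, 0.2353]
eef_rot: [[0.334, 0.943, -0.0], [0.943, -0.334, -0.0], [-0.0, -0.0, -1.0]]
wrist_force: [0.2, -1.1, -2.5]
opening: 0.0497
time_s: 9.9
eef_pos: [0.5459, -0.1595, 0.2353]
eef_rot: [[0.334, 0.943, -0.0], [0.943, -0.334, 0.0], [0.0, -0.0, -1.0]]
wrist_force: [0.8, 0.8, -1.3]
opening: 0.0496
time_s: 10.3
eef_pos: [0.5463, -0.2172, 0.235]
eef_rot: [[0.335, 0.942, -0.001], [0.942, -0.335, 0.001], [0.001, -0.001, -1.0]]
wrist_force: [0.7, 0.3, -1.4]
opening: 0.0497
stem [([312.2, 112.0], 0.77), ([318.8, 254.4], 0.4)] [ 0.5683 -0.1439  0.149 ]
upper_mass_mid [([311.6, 109.2], 0.95)] [ 0.5681 -0.1419  0.1225]
t 10.3 eef [ 0.5463 -0.2172  0.235 ] F [ 0.7002  0.2936 -1.4381] xang 70.45235813404827
crop 221 21 3.3333333333333335
```

View pics/g2.png

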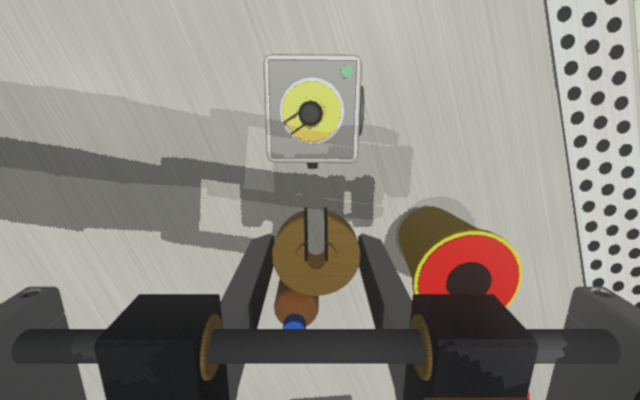

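```bash
python3 -m pendant '[{"x":0,"y":-0.004,"z":0.02,"spin":0},{"x":0,"y":0,"z":0.035,"spin":0},{"x":0,"y":0,"z":0.025,"spin":0},{"x":0,"y":0,"z":0.012,"spin":0},{"x":0,"y":0,"z":0,"spin":0}]'; python3 -m pendant '[{"x":0,"y":0,"z":0,"spin":0},{"x":0,"y":0,"z":0,"spin":0}]'
python3 look.py g3 stem .568 -.1435 .14 90
```

```text
time_s: 10.95
eef_pos: [0.5417, -0.2144, 0.1415]
eef_rot: [[0.332, 0.943, -0.004], [0.943, -0.332, 0.002], [0.001, -0.004, -1.0]]
wrist_force: [0.1, 0.0, -1.6]
opening: 0.0494
time_s: 11.15
eef_pos: [0.5439, -0.2162, 0.1458]
eef_rot: [[0.333, 0.943, 0.004], [0.943, -0.333, -0.002], [-0.001, 0.004, -1.0]]
wrist_force: [0.3, 0.0, -2.0]
opening: 0.0492
stem [([312.8, 113.8], 0.65)] [ 0.5673 -0.1428  0.149 ]
t 11.15 eef [ 0.5439 -0.2162  0.1458] F [ 0.2541  0.0129 -2.0119] xang 70.54089656967957
crop 224 24 3.3333333333333335
```

View pics/g3.png

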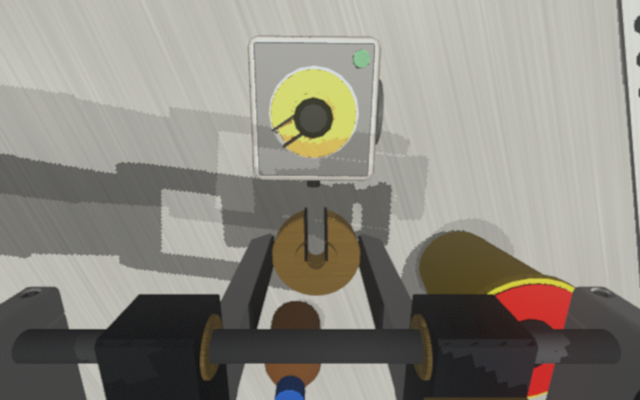

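Run:
```python
import cv2
im=cv2.imread('pics/g3.png')
cv2.imwrite('pics/g3z.png',cv2.resize(im[20:290,240:400],None,fx=3.0,fy=2.2,interpolation=cv2.INTER_CUBIC))
```

```text
(no output)
```

View pics/g3z.png

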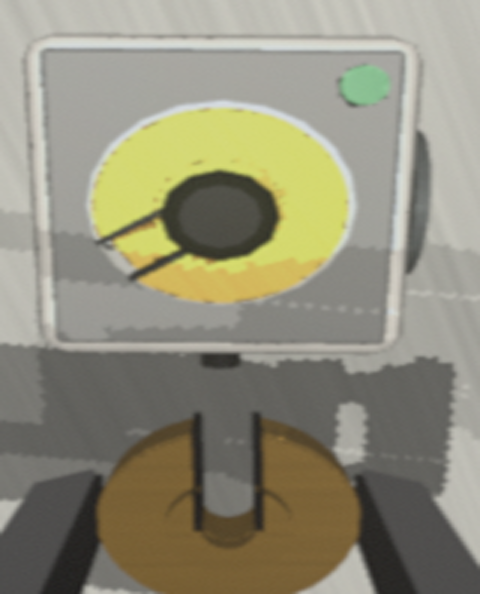

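```bash
python3 -m pendant '[{"x":0.005,"y":-0.001,"z":0.001,"spin":0},{"x":0,"y":0,"z":0,"spin":0},{"x":0,"y":0,"z":0,"spin":0},{"x":0,"y":0,"z":0,"spin":0}]'
python3 look.py g4 "" .568 -.1435 .14 90
cat > al.py <<'E'
import sys
from h import *
from scipy.optimize import least_squares
np.set_printoptions(precision=4,suppress=True)
tag=sys.argv[1]; w=np.load(f'pics/{tag}.npz'); w={k:w[k] for k in w}
im=cv2.imread(f'pics/{tag}.png')
g=cv2.cvtColor(im,cv2.COLOR_BGR2GRAY); hsv=cv2.cvtColor(im,cv2.COLOR_BGR2HSV)
u,v=proj(w,(.567,-.1428,.18)).astype(int); 
sub=np.zeros_like(g); y=((hsv[...,0]>12)&(hsv[...,0]<35)&(hsv[...,1]>90)).astype(np.uint8)
k=np.zeros_like(y); k[:195,240:400]=y[:195,240:400]
cs,_=cv2.findContours(k,cv2.RETR_EXTERNAL,cv2.CHAIN_APPROX_NONE); c=max(cs,key=len)[:,0,:]
f=least_squares(lambda q:np.hypot(*(np.array([back(w,p,.130)[:2] for p in c])-q[:2]).T)-q[2],[.568,-.143,.025],loss='cauchy',f_scale=.0004)
R=w['rot']; e=w['eef']
def tool(X): return R.T@(np.asarray(X)-e)
print('upper disc (z .130)',f.x,'tool',tool((*f.x[:2],.13)))
dk=(g<100)&(hsv[...,1]<90); n,l,st,ce=cv2.connectedComponentsWithStats(dk.astype(np.uint8)); 
b=(l==l[v,u]) ; print('knob lab',st[l[v,u]],ce[l[v,u]])
# slot edges of held mass
row=slice(212,255); 
for r in range(214,262,6):
    x=g[r,285:350].astype(int); i=[j+285 for j in range(1,64) if x[j]<x[j-1] and x[j]<=x[j+1] and x[j]<45]; print(r,i,end=' ')
print()
E
python3 al.py g4
```

```text
time_s: 11.65
eef_pos: [0.5434, -0.2109, 0.1425]
eef_rot: [[0.333, 0.943, -0.0], [0.943, -0.333, -0.0], [-0.0, -0.0, -1.0]]
wrist_force: [-0.2, -0.7, -2.1]
opening: 0.0495
t 11.65 eef [ 0.5434 -0.2109  0.1425] F [-0.1984 -0.7319 -2.1132] xang 70.52093811573504
crop 228 33 3.3333333333333335
upper disc (z .130) [ 0.567  -0.1437  0.0243] tool [ 0.0712 -0.0001  0.0125]
knob lab [ 275  110   62   46 1257] [315.3596 130.0939]
214 [305, 325] 220 [305, 325] 226 [306, 325] 232 [306, 325] 238 [306, 326] 244 [306, 326] 250 [306, 326] 256 [306, 326]
```

Run:
```python
import cv2
im=cv2.imread('pics/g4.png')
g=cv2.cvtColor(im,cv2.COLOR_BGR2GRAY)
cv2.imwrite('pics/g4z.png',cv2.resize(im[40:290,250:390],None,fx=4,fy=2.4,interpolation=cv2.INTER_CUBIC))
import numpy as np
for r in range(112,150,4):
    d=np.where(g[r,290:345]<88)[0]+290; print(r,d.min() if len(d) else None,d.max() if len(d) else None)
```

```text
112 308 327
116 304 331
120 301 334
124 298 335
128 292 336
132 299 336
136 300 335
140 302 334
144 300 330
148 295 323
```

View pics/g4z.png

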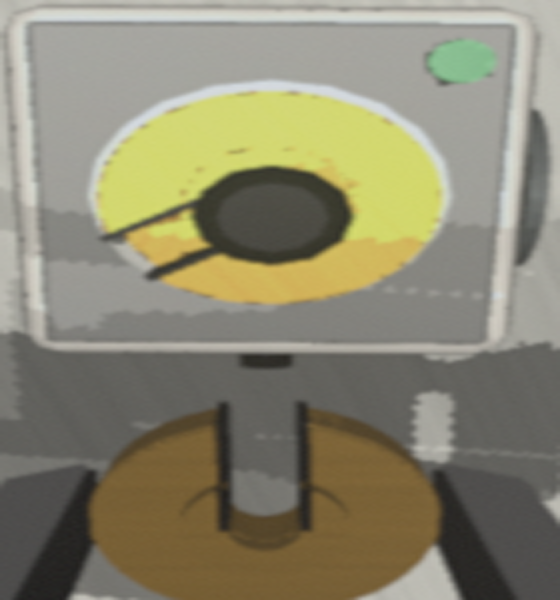

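Run:
```python
from h import *
np.set_printoptions(precision=4,suppress=True)
w=np.load('pics/g4.npz'); w={k:w[k] for k in w}
R=w['rot']; e=w['eef']
T=lambda u,v,z: R.T@(back(w,(u,v),z)-e)
print(T(317.5,128,.18),T(317.4,122,.13),T(315.6,230,.159))
print(w['cx'],R, w['R']@R)
im=cv2.imread('pics/g4.png');hsv=cv2.cvtColor(im,cv2.COLOR_BGR2HSV)
y=((hsv[...,0]>12)&(hsv[...,0]<35)&(hsv[...,1]>90))
for r in range(90,165,8):
    d=np.where(y[r,250:390])[0]+250; print(r,d.min() if len(d) else 0,d.max() if len(d) else 0)
```

```text
[ 0.0721 -0.0001 -0.0375] [0.0722 0.0001 0.0125] [ 0.0173 -0.0009 -0.0165]
315.77234186333845 [[ 0.3335  0.9428 -0.0001]
 [ 0.9428 -0.3335 -0.0001]
 [-0.0002 -0.     -1.    ]] [[-0.0001  1.     -0.0001]
 [-0.9601 -0.0002 -0.2797]
 [-0.2797  0.      0.9601]]
90 288 346
98 282 352
106 278 356
114 276 358
122 275 359
130 275 358
138 281 357
146 286 352
154 291 346
162 300 335
```

```bash
python3 -m pendant '[{"x":0.012,"y":0.0008,"z":0,"spin":0},{"x":0.016,"y":0,"z":0,"spin":0},{"x":0.007,"y":0,"z":0,"spin":0},{"x":0,"y":0,"z":0,"spin":0},{"x":0,"y":0,"z":0,"spin":0}]'
python3 look.py g5 "" .568 -.1435 .14 90
python3 - <<'E'
import cv2
im=cv2.imread('pics/g5.png')
cv2.imwrite('pics/g5z.png',cv2.resize(im[120:290,250:390],None,fx=4,fy=3.4,interpolation=cv2.INTER_CUBIC))
E
```

```text
time_s: 12.2
eef_pos: [0.556, -0.1777, 0.1425]
eef_rot: [[0.332, 0.943, -0.0], [0.943, -0.332, -0.001], [-0.001, 0.0, -1.0]]
wrist_force: [0.7, -0.0, -2.0]
opening: 0.0497
t 12.2 eef [ 0.556  -0.1777  0.1425] F [ 0.7482 -0.0241 -1.9953] xang 70.57959854137977
crop 227 97 3.3333333333333335
```

View pics/g5z.png

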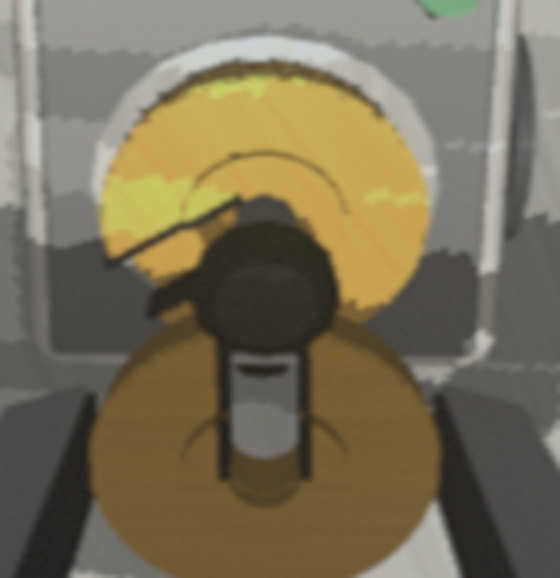

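```bash
cat > fz.py <<'E'
from h import *
import sys
np.set_printoptions(precision=4,suppress=True)
n=int(sys.argv[1]) if len(sys.argv)>1 else 8
Fs=[];Ms=[];P=[];op=[]
for i in range(n):
    optics.grab_frame('wrist'); s=readout.read_state(); R=s['eef_rot']; Fs.append(R.T@s['wrist_force']);Ms.append(R.T@s['moment']);P.append(s['eef_pos']);op.append(s['opening'])
Fs=np.array(Fs)
st=np.array([.567,-.1435,.149])
print('t',s['time_s'],'Ftool',Fs.mean(0),'sd',Fs.std(0),'M',np.mean(Ms,0),'pos',np.mean(P,0),'sdP',np.std(P,0),'op',np.mean(op))
print('stem in tool',R.T@(st-np.mean(P,0)),'zaxis',R[:,2],'xang',np.degrees(np.arctan2(R[1,0],R[0,0])))
E
python3 fz.py 10
python3 -m pendant '[{"x":0.005,"y":0.0002,"z":0,"spin":0},{"x":0.005,"y":0,"z":0,"spin":0},{"x":0,"y":0,"z":0,"spin":0},{"x":0,"y":0,"z":0,"spin":0}]';python3 fz.py 6
```

```text
t 12.75 Ftool [-0.4264 -0.0327  1.7241] sd [0.428  0.5445 0.2607] M [-0.074  -0.0059  0.0009] pos [ 0.5558 -0.1784  0.1425] sdP [0.     0.0001 0.    ] op 0.04945433800485932
stem in tool [ 0.0367 -0.0011 -0.0065] zaxis [ 0.     -0.0001 -1.    ] xang 70.50236371513805
time_s: 13.15
eef_pos: [0.5595, -0.1685, 0.1425]
eef_rot: [[0.333, 0.943, -0.0], [0.943, -0.333, -0.0], [-0.0, 0.0, -1.0]]
wrist_force: [0.4, -0.1, -1.6]
opening: 0.0496
t 13.45 Ftool [0.3658 0.172  1.9142] sd [0.6353 0.1829 0.4397] M [-0.0512 -0.0038 -0.0111] pos [ 0.5593 -0.1688  0.1425] sdP [0.     0.0001 0.    ] op 0.049300190397204256
stem in tool [ 0.0264 -0.0012 -0.0065] zaxis [ 0.     -0.0001 -1.    ] xang 70.51242703276785
```

```bash
python3 -m pendant '[{"x":0.003,"y":0,"z":0,"spin":0},{"x":0.003,"y":0,"z":0,"spin":0},{"x":0,"y":0,"z":0,"spin":0},{"x":0,"y":0,"z":0,"spin":0}]';python3 fz.py 6
python3 look.py g6 "" .568 -.1435 .14 90
python3 - <<'E'
import cv2
im=cv2.imread('pics/g6.png')
cv2.imwrite('pics/g6z.png',cv2.resize(im[140:310,250:390],None,fx=4,fy=3.4,interpolation=cv2.INTER_CUBIC))
E
```

```text
time_s: 13.85
eef_pos: [0.5614, -0.163, 0.1425]
eef_rot: [[0.333, 0.943, 0.0], [0.943, -0.333, -0.0], [-0.0, 0.0, -1.0]]
wrist_force: [-0.5, 0.1, -2.4]
opening: 0.0497
t 14.15 Ftool [-0.2852  0.1539  2.0663] sd [0.198  0.1931 0.2208] M [-0.0584  0.0155 -0.0229] pos [ 0.5614 -0.1632  0.1425] sdP [0. 0. 0.] op 0.0496163357785988
stem in tool [ 0.0204 -0.0012 -0.0065] zaxis [-0.     -0.0001 -1.    ] xang 70.51204658610368
t 14.15 eef [ 0.5613 -0.1632  0.1425] F [-0.2843 -0.45   -2.1712] xang 70.51204658610368
crop 226 122 3.3333333333333335
```

View pics/g6z.png

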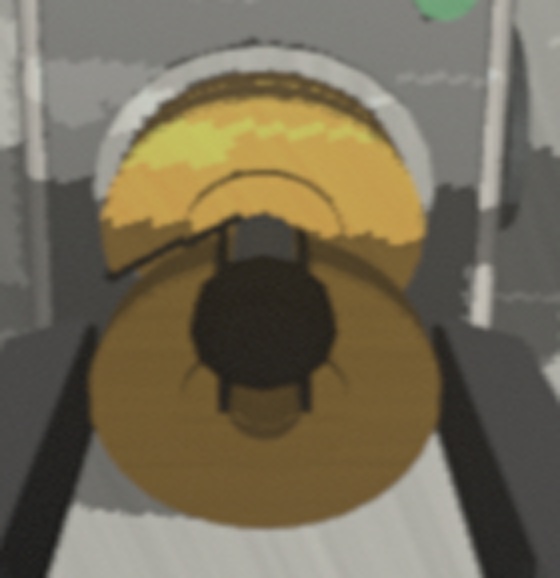

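```bash
python3 -m pendant '[{"x":0.005,"y":0,"z":0,"spin":0},{"x":0.004,"y":0,"z":0,"spin":0},{"x":0,"y":0,"z":0,"spin":0},{"x":0,"y":0,"z":0,"spin":0}]';python3 fz.py 5
python3 -m pendant '[{"x":0.004,"y":0,"z":0,"spin":0},{"x":0.003,"y":0,"z":0,"spin":0},{"x":0,"y":0,"z":0,"spin":0},{"x":0,"y":0,"z":0,"spin":0}]';python3 fz.py 5
python3 look.py g7 "" .568 -.1435 .14 90
python3 - <<'E'
import cv2
im=cv2.imread('pics/g7.png')
cv2.imwrite('pics/g7z.png',cv2.resize(im[140:310,250:390],None,fx=4,fy=3.4,interpolation=cv2.INTER_CUBIC))
E
```

```text
time_s: 14.6
eef_pos: [0.5644, -0.1544, 0.1425]
eef_rot: [[0.333, 0.943, -0.0], [0.943, -0.333, -0.0], [-0.0, 0.0, -1.0]]
wrist_force: [-1.2, 0.6, -1.9]
opening: 0.0492
t 14.85 Ftool [0.6275 0.1341 1.5678] sd [0.3525 0.5819 0.1877] M [-0.0663  0.0043  0.0149] pos [ 0.5644 -0.1547  0.1425] sdP [0.     0.0001 0.    ] op 0.04959057765191242
stem in tool [ 0.0114 -0.0012 -0.0065] zaxis [ 0.     -0.0001 -1.    ] xang 70.51294089278785
time_s: 15.25
eef_pos: [0.5668, -0.1479, 0.1425]
eef_rot: [[0.333, 0.943, 0.0], [0.943, -0.333, -0.0], [-0.0, 0.0, -1.0]]
wrist_force: [0.3, 0.4, -1.8]
opening: 0.0491
t 15.5 Ftool [-0.0981 -0.1814  1.7352] sd [0.4791 0.2909 0.3371] M [-0.0305 -0.0184  0.0013] pos [ 0.5667 -0.1481  0.1425] sdP [0.     0.0001 0.    ] op 0.04935735720721281
stem in tool [ 0.0044 -0.0012 -0.0065] zaxis [ 0.     -0.0001 -1.    ] xang 70.51574072225597
t 15.5 eef [ 0.5667 -0.1481  0.1425] F [-0.4813  0.4178 -1.8427] xang 70.51574072225597
crop 226 147 3.3333333333333335
```

View pics/g7z.png

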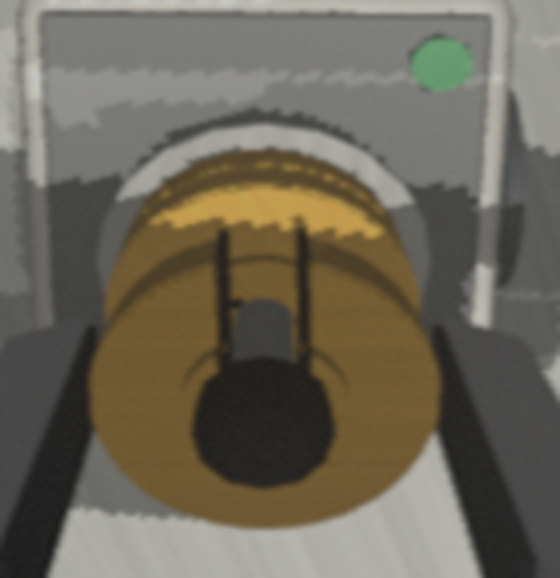

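Run:
```python
from h import *
np.set_printoptions(precision=4,suppress=True)
w=np.load('pics/g7.npz'); w={k:w[k] for k in w}
R=w['rot']; e=w['eef']
T=lambda u,v,z: R.T@(back(w,(u,v),z)-e)
zt=e[2]-.0034+.015
c=lambda a,b:(250+a/4-.5,140+b/3.4-.5)
print('disc bottom edge +25mm ->centre x',T(*c(264,526),zt)[0]+.025)
print('knob top circle -x edge',T(*c(264,487),.18)[0]+.009,'bottom circle +x',T(*c(264,358),.164)[0]-.009)
# disc rim left/right extremes
print(T(*c(88,385),zt),T(*c(442,385),zt))
im=cv2.imread('pics/g7.png'); s=(4,3.4)
x=cv2.resize(im[140:310,250:390],None,fx=4,fy=3.4,interpolation=cv2.INTER_CUBIC)
def circ(cx,cy,z,r,col):
    pts=[]
    for t in np.linspace(0,2*np.pi,72):
        q=e+R@np.array([cx+r*np.cos(t),cy+r*np.sin(t),0]); q[2]=z; u=proj(w,q); pts.append(((u[0]-250+.5)*4-.5,(u[1]-140+.5)*3.4-.5))
    cv2.polylines(x,[np.round(pts).astype(int)],True,col,1)
circ(0.000,-.0009,zt,.025,(255,0,0)); circ(0.000,-.0009,zt+.004,.012,(255,0,0))
circ(.0044,-.0012,.18,.009,(0,255,0)); circ(.0044,-.0012,.164,.009,(0,255,255))
cv2.imwrite('pics/g7o.png',x)
```

```text
disc bottom edge +25mm ->centre x 0.00017473308093811368
knob top circle -x edge 0.006955170241193548 bottom circle +x 0.0019709849823050726
[ 0.0017 -0.0258 -0.0116] [ 0.0017  0.024  -0.0116]
```

View pics/g7o.png

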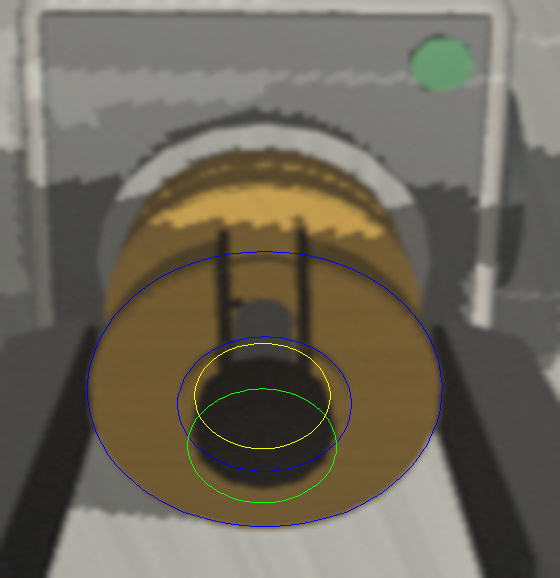

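```bash
python3 -m pendant '[{"x":0.002,"y":0,"z":0,"spin":0},{"x":0.0015,"y":0,"z":0,"spin":0},{"x":0,"y":0,"z":0,"spin":0},{"x":0,"y":0,"z":0,"spin":0}]';python3 fz.py 8
python3 -m pendant '[{"x":0.0004,"y":0,"z":0,"spin":0},{"x":0,"y":0,"z":0,"spin":0},{"x":0,"y":0,"z":0,"spin":0}]';python3 fz.py 8
```

```text
time_s: 15.95
eef_pos: [0.5679, -0.1447, 0.1425]
eef_rot: [[0.333, 0.943, 0.0], [0.943, -0.333, -0.0], [-0.0, 0.0, -1.0]]
wrist_force: [-0.3, -0.4, -2.5]
opening: 0.0496
t 16.35 Ftool [ 0.1206 -0.0076  1.7367] sd [0.4673 0.2988 0.5266] M [-0.0887  0.0044 -0.0087] pos [ 0.5679 -0.1448  0.1425] sdP [0. 0. 0.] op 0.04956888781513864
stem in tool [ 0.0009 -0.0012 -0.0065] zaxis [ 0.     -0.0001 -1.    ] xang 70.51461038678006
time_s: 16.65
eef_pos: [0.568, -0.1444, 0.1425]
eef_rot: [[0.333, 0.943, 0.0], [0.943, -0.333, -0.0], [-0.0, 0.0, -1.0]]
wrist_force: [-0.1, 0.5, -2.0]
opening: 0.0493
t 17.05 Ftool [-0.0724  0.3015  1.9336] sd [0.4844 0.5223 0.3659] M [-0.0638  0.0032 -0.0059] pos [ 0.568  -0.1444  0.1425] sdP [0. 0. 0.] op 0.049426441731886844
stem in tool [ 0.0005 -0.0012 -0.0065] zaxis [ 0.     -0.0001 -1.    ] xang 70.51765348413213
```

```bash
for i in 1; do :; done; python3 -m pendant '[{"x":0.0004,"y":0,"z":0,"spin":0},{"x":0,"y":0,"z":0,"spin":0},{"x":0,"y":0,"z":0,"spin":0}]';python3 fz.py 6
python3 -m pendant '[{"x":0.0003,"y":0,"z":0,"spin":0},{"x":0,"y":0,"z":0,"spin":0},{"x":0,"y":0,"z":0,"spin":0}]';python3 fz.py 6
```

```text
time_s: 17.35
eef_pos: [0.5682, -0.144, 0.1425]
eef_rot: [[0.333, 0.943, 0.0], [0.943, -0.333, -0.0], [-0.0, 0.0, -1.0]]
wrist_force: [0.2, -0.9, -1.1]
opening: 0.0495
t 17.65 Ftool [-0.2392 -0.1303  1.9624] sd [0.4047 0.4402 0.4794] M [-0.0675  0.0065  0.0117] pos [ 0.5681 -0.144   0.1425] sdP [0. 0. 0.] op 0.04953640523427554
stem in tool [ 0.0001 -0.0012 -0.0065] zaxis [ 0.     -0.0001 -1.    ] xang 70.52059480955243
time_s: 17.95
eef_pos: [0.5682, -0.1437, 0.1425]
eef_rot: [[0.333, 0.943, 0.0], [0.943, -0.333, -0.0], [-0.0, 0.0, -1.0]]
wrist_force: [0.3, -0.2, -1.9]
opening: 0.0495
t 18.25 Ftool [-0.1801  0.0264  1.8213] sd [0.5796 0.4523 0.4948] M [-0.0622 -0.0274 -0.0146] pos [ 0.5682 -0.1437  0.1425] sdP [0. 0. 0.] op 0.04966991851848503
stem in tool [-0.0002 -0.0012 -0.0065] zaxis [ 0.     -0.0001 -1.    ] xang 70.51790084277599
```

```bash
python3 -m pendant '[{"x":0.0003,"y":0,"z":0,"spin":0},{"x":0,"y":0,"z":0,"spin":0},{"x":0,"y":0,"z":0,"spin":0}]';python3 fz.py 6
```

```text
time_s: 18.55
eef_pos: [0.5683, -0.1434, 0.1425]
eef_rot: [[0.333, 0.943, 0.0], [0.943, -0.333, -0.0], [-0.0, 0.0, -1.0]]
wrist_force: [-0.4, -0.5, -2.3]
opening: 0.0497
t 18.85 Ftool [0.0541 0.288  1.8028] sd [0.1645 0.4043 0.3919] M [-0.0687 -0.0203 -0.0095] pos [ 0.5683 -0.1434  0.1425] sdP [0. 0. 0.] op 0.049474883183869854
stem in tool [-0.0005 -0.0012 -0.0065] zaxis [ 0.     -0.0001 -1.    ] xang 70.51729311896615
```

```bash
python3 look.py g8 "" .568 -.1435 .14 90
python3 - <<'E'
import cv2
im=cv2.imread('pics/g8.png')
cv2.imwrite('pics/g8z.png',cv2.resize(im[150:320,250:390],None,fx=4,fy=3.4,interpolation=cv2.INTER_CUBIC))
E
```

```text
t 18.85 eef [ 0.5683 -0.1435  0.1425] F [ 0.911  -0.1623 -1.4765] xang 70.51729311896615
crop 226 155 3.3333333333333335
```

View pics/g8z.png

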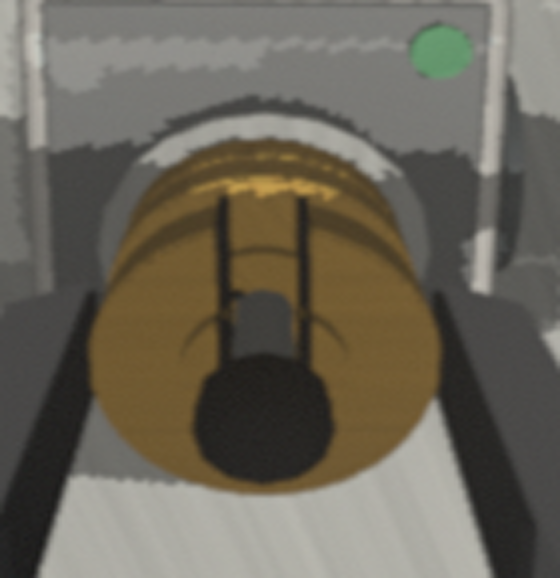

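```bash
python3 -m pendant '[{"x":0.0003,"y":0,"z":0,"spin":0},{"x":0,"y":0,"z":0,"spin":0},{"x":0,"y":0,"z":0,"spin":0}]' | grep pos;python3 fz.py 5
python3 -m pendant '[{"x":0.0003,"y":0,"z":0,"spin":0},{"x":0,"y":0,"z":0,"spin":0},{"x":0,"y":0,"z":0,"spin":0}]'| grep pos;python3 fz.py 5
```

```text
eef_pos: [0.5684, -0.1431, 0.1425]
t 19.45 Ftool [ 0.1056 -0.0793  1.835 ] sd [0.5034 0.2074 0.3657] M [-0.085   0.0005  0.0014] pos [ 0.5684 -0.1431  0.1425] sdP [0. 0. 0.] op 0.04952595582022293
stem in tool [-0.0008 -0.0012 -0.0065] zaxis [-0.     -0.0001 -1.    ] xang 70.52019793876616
eef_pos: [0.5685, -0.1429, 0.1425]
t 20.0 Ftool [ 0.048  -0.1648  1.7045] sd [0.3785 0.2763 0.3943] M [-0.0734 -0.0216  0.0158] pos [ 0.5685 -0.1429  0.1425] sdP [0. 0. 0.] op 0.04946521335401285
stem in tool [-0.0011 -0.0012 -0.0065] zaxis [ 0.     -0.0001 -1.    ] xang 70.51918428293833
```

```bash
python3 -m pendant '[{"x":0.0003,"y":0,"z":0,"spin":0},{"x":0,"y":0,"z":0,"spin":0},{"x":0,"y":0,"z":0,"spin":0}]' | grep pos;python3 fz.py 5
python3 -m pendant '[{"x":0.0003,"y":0,"z":0,"spin":0},{"x":0,"y":0,"z":0,"spin":0},{"x":0,"y":0,"z":0,"spin":0}]'| grep pos;python3 fz.py 5
```

```text
eef_pos: [0.5687, -0.1426, 0.1425]
t 20.55 Ftool [0.2152 0.3271 2.2278] sd [0.3914 0.4387 0.2433] M [-0.0644  0.0027 -0.013 ] pos [ 0.5686 -0.1426  0.1425] sdP [0. 0. 0.] op 0.04941679114398419
stem in tool [-0.0014 -0.0012 -0.0065] zaxis [-0.     -0.0001 -1.    ] xang 70.520209818089
eef_pos: [0.5687, -0.1424, 0.1425]
t 21.1 Ftool [-0.5766 -0.3463  2.0347] sd [0.7436 0.4422 0.2903] M [-0.0648 -0.1134 -0.0016] pos [ 0.5687 -0.1424  0.1425] sdP [0. 0. 0.] op 0.049377613379118016
stem in tool [-0.0016 -0.0012 -0.0065] zaxis [-0.     -0.0003 -1.    ] xang 70.51543585503406
```

```bash
python3 -m pendant '[{"x":0.0002,"y":0,"z":0,"spin":0},{"x":0,"y":0,"z":0,"spin":0},{"x":0,"y":0,"z":0,"spin":0}]' | grep pos;python3 fz.py 6
```

```text
eef_pos: [0.5687, -0.1424, 0.1425]
t 21.7 Ftool [-2.3657  0.196   2.4041] sd [0.7918 0.3291 0.1622] M [-0.0648 -0.3732 -0.009 ] pos [ 0.5687 -0.1423  0.1425] sdP [0. 0. 0.] op 0.04959395713617765
stem in tool [-0.0017 -0.0012 -0.0065] zaxis [-0.0001 -0.0005 -1.    ] xang 70.51007586715758
```

```bash
python3 -m pendant '[{"x":-0.00075,"y":0,"z":0,"spin":0},{"x":0,"y":0,"z":0.002,"spin":0},{"x":0,"y":0,"z":0.0015,"spin":0},{"x":0,"y":0,"z":0,"spin":0},{"x":0,"y":0,"z":0,"spin":0}]' | grep pos;python3 fz.py 8
```

```text
eef_pos: [0.5685, -0.1425, 0.1388]
t 22.6 Ftool [-0.1884  0.0181  2.1447] sd [0.342  0.2908 0.4248] M [-0.0524 -0.0223  0.0091] pos [ 0.5686 -0.1427  0.139 ] sdP [0.     0.0001 0.0001] op 0.049491908953118335
stem in tool [-0.0013 -0.0013 -0.01  ] zaxis [ 0.0001 -0.     -1.    ] xang 70.52202027804283
```

```bash
python3 -m pendant '[{"x":-0.0002,"y":0.0004,"z":0,"spin":0},{"x":0,"y":0,"z":0,"spin":0},{"x":0,"y":0,"z":0,"spin":0}]' | grep pos;python3 fz.py 6;  python3 -m pendant '[{"x":0,"y":-0.0004,"z":0,"spin":0},{"x":0,"y":-0.0004,"z":0,"spin":0},{"x":0,"y":0,"z":0,"spin":0},{"x":0,"y":0,"z":0,"spin":0}]' | grep pos;python3 fz.py 6
```

```text
eef_pos: [0.5688, -0.1431, 0.139]
t 23.2 Ftool [ 0.2977 -0.0043  1.4132] sd [0.5626 0.3503 0.3169] M [-0.0019  0.0122 -0.0238] pos [ 0.5688 -0.1431  0.139 ] sdP [0. 0. 0.] op 0.049538943222744596
stem in tool [-0.001  -0.0016 -0.01  ] zaxis [-0.0001 -0.0001 -1.    ] xang 70.51779185101796
eef_pos: [0.5681, -0.1429, 0.139]
t 23.9 Ftool [-0.0802 -0.0325  1.6757] sd [0.5961 0.3744 0.3772] M [-0.0648 -0.0119  0.0289] pos [ 0.5681 -0.1429  0.139 ] sdP [0. 0. 0.] op 0.0494788641943824
stem in tool [-0.0009 -0.0008 -0.01  ] zaxis [-0. -0. -1.] xang 70.51963264615225
```

```bash
python3 -m pendant '[{"x":0,"y":0.0003,"z":0.0005,"spin":0},{"x":0,"y":0,"z":0.0005,"spin":0},{"x":0,"y":0,"z":0,"spin":0},{"x":0,"y":0,"z":0,"spin":0}]' | grep pos;python3 fz.py 5;  python3 -m pendant '[{"x":0,"y":0,"z":0.0003,"spin":0},{"x":0,"y":0,"z":0,"spin":0},{"x":0,"y":0,"z":0,"spin":0}]' | grep pos;python3 fz.py 5
```

```text
eef_pos: [0.5684, -0.143, 0.1379]
t 24.55 Ftool [0.015  0.2276 2.4017] sd [0.4214 0.3786 0.3338] M [-0.0804  0.0117  0.0024] pos [ 0.5684 -0.143   0.138 ] sdP [0. 0. 0.] op 0.049559904693854524
stem in tool [-0.001  -0.0011 -0.011 ] zaxis [ 0.     -0.0001 -1.    ] xang 70.52192893167523
eef_pos: [0.5684, -0.143, 0.1376]
t 25.1 Ftool [ 0.0067 -0.0481  1.7592] sd [0.4295 0.3487 0.1938] M [-0.0522 -0.0334 -0.0139] pos [ 0.5684 -0.143   0.1377] sdP [0. 0. 0.] op 0.049351730862478634
stem in tool [-0.001  -0.0011 -0.0113] zaxis [ 0.     -0.0001 -1.    ] xang 70.51988031216813
```

```bash
python3 -m pendant '[{"x":0,"y":0,"z":0.0002,"spin":0},{"x":0,"y":0,"z":0,"spin":0},{"x":0,"y":0,"z":0,"spin":0}]' | grep pos;python3 fz.py 6;  python3 -m pendant '[{"x":0,"y":0,"z":0.0002,"spin":0},{"x":0,"y":0,"z":0,"spin":0},{"x":0,"y":0,"z":0,"spin":0}]' | grep pos;python3 fz.py 6
```

```text
eef_pos: [0.5684, -0.143, 0.1374]
t 25.7 Ftool [-0.0363  0.0183  2.0488] sd [0.5446 0.4996 0.4288] M [-0.0617 -0.0217 -0.0047] pos [ 0.5684 -0.143   0.1375] sdP [0. 0. 0.] op 0.049437576648834296
stem in tool [-0.001  -0.0011 -0.0115] zaxis [ 0.     -0.0001 -1.    ] xang 70.52263203938615
eef_pos: [0.5684, -0.143, 0.1372]
t 26.3 Ftool [-0.1074  0.0932  1.8994] sd [0.4245 0.4217 0.3867] M [-0.0622  0.0198  0.0208] pos [ 0.5684 -0.143   0.1373] sdP [0. 0. 0.] op 0.04957086051636745
stem in tool [-0.001  -0.0011 -0.0117] zaxis [ 0.     -0.0001 -1.    ] xang 70.51934831349777
```

```bash
python3 -m pendant '[{"x":0,"y":0,"z":0.0003,"spin":0},{"x":0,"y":0,"z":0,"spin":0},{"x":0,"y":0,"z":0,"spin":0}]' | grep pos;python3 fz.py 5;  python3 -m pendant '[{"x":0,"y":0,"z":0.0003,"spin":0},{"x":0,"y":0,"z":0,"spin":0},{"x":0,"y":0,"z":0,"spin":0}]' | grep pos;python3 fz.py 5
```

```text
eef_pos: [0.5684, -0.1429, 0.1369]
t 26.85 Ftool [-0.0855 -0.0439  1.5909] sd [0.7092 0.2301 0.5851] M [-0.0297  0.0018 -0.0031] pos [ 0.5684 -0.143   0.137 ] sdP [0. 0. 0.] op 0.049268062193281434
stem in tool [-0.001  -0.0011 -0.012 ] zaxis [ 0.     -0.0001 -1.    ] xang 70.5182218797972
eef_pos: [0.5684, -0.143, 0.1366]
t 27.4 Ftool [ 0.3122 -0.2498  2.0239] sd [0.5969 0.4283 0.3107] M [-0.0524 -0.0165 -0.0318] pos [ 0.5684 -0.143   0.1367] sdP [0. 0. 0.] op 0.04949918514332524
stem in tool [-0.001  -0.0011 -0.0123] zaxis [-0.     -0.0001 -1.    ] xang 70.52097782243668
```

```bash
python3 -m pendant '[{"x":0,"y":0,"z":0.0004,"spin":0},{"x":0,"y":0,"z":0,"spin":0},{"x":0,"y":0,"z":0,"spin":0}]' | grep pos;python3 fz.py 4;  python3 -m pendant '[{"x":0,"y":0,"z":0.0004,"spin":0},{"x":0,"y":0,"z":0,"spin":0},{"x":0,"y":0,"z":0,"spin":0}]' | grep pos;python3 fz.py 4;python3 look.py g9 "" .568 -.1435 .14 90
python3 - <<'E'
import cv2
im=cv2.imread('pics/g9.png')
cv2.imwrite('pics/g9z.png',cv2.resize(im[150:320,250:390],None,fx=4,fy=3.4,interpolation=cv2.INTER_CUBIC))
E
```

```text
eef_pos: [0.5684, -0.143, 0.1362]
t 27.9 Ftool [-0.0236 -0.014   1.9865] sd [0.2206 0.3955 0.3746] M [-0.0518 -0.0153 -0.0133] pos [ 0.5684 -0.143   0.1363] sdP [0. 0. 0.] op 0.04937620737608705
stem in tool [-0.001  -0.0011 -0.0127] zaxis [ 0.0001 -0.0001 -1.    ] xang 70.52001501889112
eef_pos: [0.5684, -0.143, 0.1358]
t 28.4 Ftool [-0.3897 -0.102   1.9267] sd [0.3387 0.6341 0.5016] M [-0.0724 -0.0056 -0.0098] pos [ 0.5684 -0.143   0.1359] sdP [0. 0. 0.] op 0.04953953009397095
stem in tool [-0.001  -0.0011 -0.0131] zaxis [ 0.     -0.0001 -1.    ] xang 70.52409223037881
t 28.4 eef [ 0.5684 -0.143   0.1359] F [-0.602  -0.2216 -2.2859] xang 70.52409223037881
crop 226 160 3.3333333333333335
```

View pics/g9z.png

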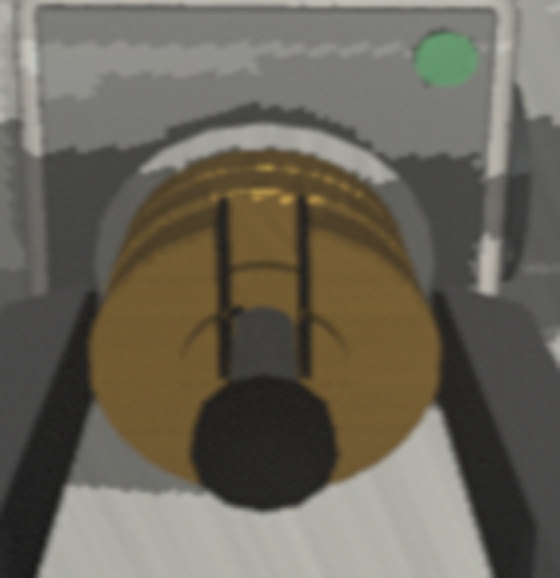

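```bash
python3 -m pendant '[{"x":0,"y":0,"z":0.0004,"spin":0},{"x":0,"y":0,"z":0.0004,"spin":0},{"x":0,"y":0,"z":0,"spin":0},{"x":0,"y":0,"z":0,"spin":0}]' | grep pos;python3 fz.py 4;  python3 -m pendant '[{"x":0,"y":0,"z":0.0004,"spin":0},{"x":0,"y":0,"z":0.0003,"spin":0},{"x":0,"y":0,"z":0,"spin":0},{"x":0,"y":0,"z":0,"spin":0}]' | grep pos;python3 fz.py 4
```

```text
eef_pos: [0.5684, -0.143, 0.135]
t 29.05 Ftool [-0.1252  0.2483  2.0156] sd [0.7916 0.5023 0.2711] M [-0.0776 -0.0043  0.005 ] pos [ 0.5684 -0.143   0.1351] sdP [0. 0. 0.] op 0.04959525371216138
stem in tool [-0.0009 -0.0011 -0.0139] zaxis [ 0.0001 -0.0001 -1.    ] xang 70.52000843712179
eef_pos: [0.5684, -0.143, 0.1344]
t 29.65 Ftool [0.3621 0.2471 2.0549] sd [0.2715 0.3753 0.2998] M [-0.0864 -0.0339 -0.003 ] pos [ 0.5684 -0.143   0.1344] sdP [0. 0. 0.] op 0.0496025713484447
stem in tool [-0.001  -0.0012 -0.0146] zaxis [ 0.0001 -0.0001 -1.    ] xang 70.52048005487693
```

Now at 0.2–0.3 mm steps to feel the seat.

```bash
python3 -m pendant '[{"x":0,"y":0,"z":0.0003,"spin":0},{"x":0,"y":0,"z":0,"spin":0},{"x":0,"y":0,"z":0,"spin":0}]' | grep pos;python3 fz.py 5;  python3 -m pendant '[{"x":0,"y":0,"z":0.0002,"spin":0},{"x":0,"y":0,"z":0,"spin":0},{"x":0,"y":0,"z":0,"spin":0}]' | grep pos;python3 fz.py 6
```

```text
eef_pos: [0.5684, -0.143, 0.1341]
t 30.2 Ftool [-0.0001 -0.2345  2.0715] sd [0.3775 0.4384 0.3823] M [-0.0626 -0.0241  0.0097] pos [ 0.5684 -0.143   0.1341] sdP [0. 0. 0.] op 0.04949499704235501
stem in tool [-0.001  -0.0011 -0.0149] zaxis [ 0.0001 -0.0001 -1.    ] xang 70.5200754328332
eef_pos: [0.5684, -0.143, 0.1339]
t 30.8 Ftool [-0.0419  0.3003  2.1912] sd [0.2309 0.3649 0.5484] M [-0.0655  0.0154 -0.0145] pos [ 0.5684 -0.143   0.1339] sdP [0. 0. 0.] op 0.049527309733537354
stem in tool [-0.001  -0.0011 -0.0151] zaxis [ 0.     -0.0001 -1.    ] xang 70.52082723269984
```

```bash
python3 -m pendant '[{"x":0,"y":0,"z":0.0002,"spin":0},{"x":0,"y":0,"z":0,"spin":0},{"x":0,"y":0,"z":0,"spin":0}]' | grep pos;python3 fz.py 6
```

```text
eef_pos: [0.5684, -0.143, 0.1336]
t 31.4 Ftool [ 0.1465 -0.1749  1.9601] sd [0.4125 0.7136 0.3102] M [-0.0709 -0.0109 -0.0044] pos [ 0.5684 -0.143   0.1337] sdP [0. 0. 0.] op 0.049543467266292406
stem in tool [-0.001  -0.0011 -0.0153] zaxis [ 0.0001 -0.0001 -1.    ] xang 70.51987842275506
```

```bash
python3 -m pendant '[{"x":0,"y":0,"z":0.0002,"spin":0},{"x":0,"y":0,"z":0,"spin":0},{"x":0,"y":0,"z":0,"spin":0}]' | grep pos;python3 fz.py 6;python3 -m pendant '[{"x":0,"y":0,"z":0.0002,"spin":0},{"x":0,"y":0,"z":0,"spin":0},{"x":0,"y":0,"z":0,"spin":0}]' | grep pos;python3 fz.py 6
```

```text
eef_pos: [0.5684, -0.143, 0.1335]
t 32.0 Ftool [-0.1099 -0.1268  2.1853] sd [0.5128 0.2651 0.1566] M [-0.0621 -0.0124 -0.0133] pos [ 0.5684 -0.143   0.1335] sdP [0. 0. 0.] op 0.04943973279814071
stem in tool [-0.0009 -0.0012 -0.0155] zaxis [ 0.0001 -0.0002 -1.    ] xang 70.52097832346365
eef_pos: [0.5684, -0.143, 0.1334]
t 32.6 Ftool [-0.3542 -0.1222  0.5035] sd [0.7011 0.6227 0.5991] M [ 0.0303 -0.0289  0.0012] pos [ 0.5684 -0.143   0.1334] sdP [0. 0. 0.] op 0.049450498982435066
stem in tool [-0.0009 -0.0012 -0.0156] zaxis [ 0.0002 -0.0002 -1.    ] xang 70.51774416792254
```

```bash
python3 -m pendant '[{"x":0,"y":0,"z":0.0001,"spin":0},{"x":0,"y":0,"z":0,"spin":0},{"x":0,"y":0,"z":0,"spin":0}]' | grep pos;python3 fz.py 8
```

```text
eef_pos: [0.5684, -0.143, 0.1334]
t 33.3 Ftool [-0.2581 -0.9051 -0.5442] sd [0.2569 0.3425 0.3099] M [ 0.0383 -0.033   0.0011] pos [ 0.5684 -0.143   0.1333] sdP [0. 0. 0.] op 0.049453847636311034
stem in tool [-0.0009 -0.0012 -0.0157] zaxis [ 0.0002 -0.0001 -1.    ] xang 70.51953316719992
```

```bash
python3 -m pendant '[{"x":0,"y":0,"z":0,"spin":0},{"x":0,"y":0,"z":0,"spin":0},{"x":0,"y":0,"z":0,"spin":0},{"x":0,"y":0,"z":0,"spin":0},{"x":0,"y":0,"z":0,"spin":0}]' 0.25 10;python3 fz.py 5;python3 look.py r1 mass_mid,mass_mouth .568 -.1435 .14 90
python3 - <<'E'
import cv2
im=cv2.imread('pics/r1.png')
cv2.imwrite('pics/r1z.png',cv2.resize(im[150:320,250:390],None,fx=4,fy=3.4,interpolation=cv2.INTER_CUBIC))
E
```

```text
time_s: 33.8
eef_pos: [0.5684, -0.143, 0.1331]
eef_rot: [[0.333, 0.943, 0.0], [0.943, -0.333, -0.0], [-0.0, 0.0, -1.0]]
wrist_force: [-0.0, 0.0, -0.5]
opening: 0.0706
t 34.05 Ftool [0.2715 0.1611 0.1052] sd [0.4915 0.1624 0.3595] M [-0.0528 -0.0222 -0.0037] pos [ 0.5684 -0.143   0.1332] sdP [0. 0. 0.] op 0.07048622915343541
stem in tool [-0.0009 -0.0012 -0.0158] zaxis [ 0.     -0.0001 -1.    ] xang 70.51484873293929
mass_mid [([321.6, 253.1], 0.71)] [ 0.5519 -0.2049  0.0075]
mass_mouth [([313.5, 210.6], 0.84), ([317.8, 252.1], 0.4)] [ 0.5594 -0.159   0.0075]
t 34.05 eef [ 0.5684 -0.143   0.1332] F [ 0.0657 -0.3684  0.4039] xang 70.51484873293929
crop 226 162 3.3333333333333335
```

View pics/r1z.png

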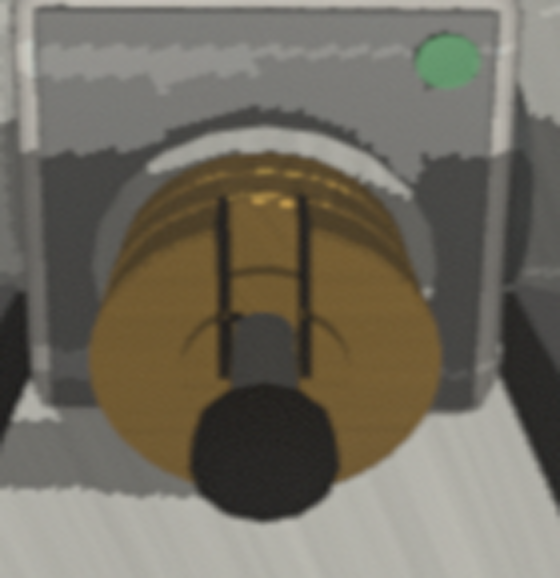

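```bash
python3 -m pendant '[{"x":0,"y":0,"z":-0.003,"spin":0},{"x":0,"y":0,"z":-0.01,"spin":0},{"x":0,"y":0,"z":-0.03,"spin":0},{"x":0,"y":0,"z":-0.03,"spin":0},{"x":0,"y":0,"z":-0.02,"spin":0}]' | tail -3; python3 -m pendant '[{"x":-0.008,"y":0.02,"z":0,"spin":0},{"x":-0.012,"y":0.04,"z":0,"spin":0},{"x":-0.012,"y":0.04,"z":0,"spin":0},{"x":-0.008,"y":0.03,"z":0,"spin":0},{"x":0,"y":0,"z":0,"spin":0}]'; python3 -m pendant '[{"x":0,"y":0,"z":0,"spin":0},{"x":0,"y":0,"z":0,"spin":0}]'
python3 look.py v1 mass_mid,mass_mouth,lower_mass_mouth,upper_mass_mouth .568 -.1435 .14 65
```

```text
eef_rot: [[0.333, 0.943, 0.004], [0.943, -0.333, -0.001], [-0.0, 0.004, -1.0]]
wrist_force: [0.4, 0.4, -0.0]
opening: 0.0704
time_s: 35.2
eef_pos: [0.6793, -0.2263, 0.2231]
eef_rot: [[0.335, 0.942, -0.003], [0.942, -0.335, 0.001], [-0.0, -0.003, -1.0]]
wrist_force: [-0.3, -0.7, -0.4]
opening: 0.0704
time_s: 35.4
eef_pos: [0.6772, -0.2234, 0.2275]
eef_rot: [[0.333, 0.943, 0.001], [0.943, -0.333, -0.0], [0.0, 0.001, -1.0]]
wrist_force: [0.6, 0.2, 0.6]
opening: 0.0707
mass_mid [([164.2, 161.0], 0.9)] [ 0.5056 -0.1463  0.0075]
mass_mouth [([154.8, 128.0], 0.72)] [ 0.5131 -0.1068  0.0075]
lower_mass_mouth [([204.4, 168.6], 0.7)] [ 0.5871 -0.1652  0.1075]
upper_mass_mouth [] 
t 35.4 eef [ 0.6772 -0.2234  0.2275] F [0.628  0.2474 0.6403] xang 70.54951872254527
crop 94 94 4.615384615384615
```

View pics/v1c.png

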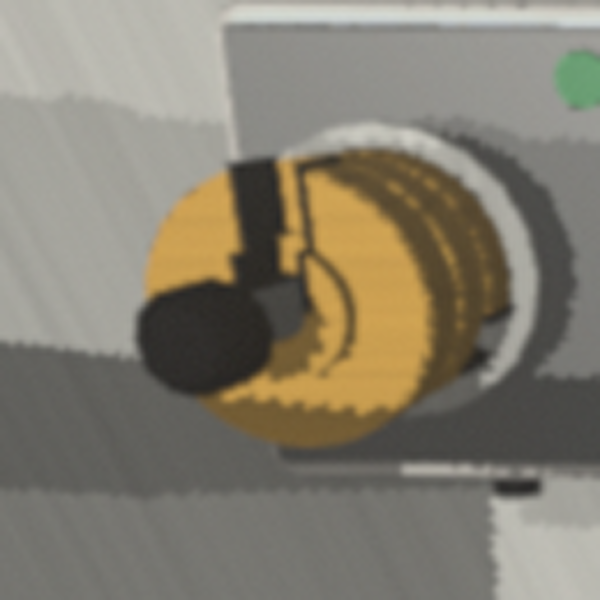

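```bash
cat > ov.py <<'E'
from h import *
import sys
tag,ox,oy=sys.argv[1],int(sys.argv[2]),int(sys.argv[3]); c=np.array([float(sys.argv[4]),float(sys.argv[5])])
w=np.load(f'pics/{tag}.npz'); p={k:w[k] for k in w}
im=cv2.imread(f'pics/{tag}.png'); s=300/65;o=np.array((ox,oy))
x=cv2.resize(im[oy:oy+130,ox:ox+130],None,fx=s,fy=s,interpolation=cv2.INTER_CUBIC)
def draw(pts,col): cv2.polylines(x,[np.round((np.array([proj(p,q) for q in pts])-o+.5)*s-.5).astype(int)],False,col,1)
t=np.linspace(0,2*np.pi,60)
for z,r,col in[(.145,.025,(255,0,0)),(.149,.012,(0,255,0)),(.13,.025,(255,0,0)),(.115,.025,(255,0,0)),(.1,.03,(0,0,255))]:
    draw([(c[0]+r*np.cos(u),c[1]+r*np.sin(u),z) for u in t],col)
def slot(ang,z,col):
    d=np.array((np.cos(np.radians(ang)),np.sin(np.radians(ang)))); n=np.array((-d[1],d[0]))
    for k in(-.005,.005):
        a=c+n*k; b=a+d*.0245
        draw([(*(a+d*.012),z),(*b,z),(*b,z-.015)],col)
slot(70.5,.145,(255,255,0)); slot(-166,.13,(255,255,255)); slot(-52,.115,(255,0,255))
cv2.imwrite(f'pics/{tag}o.png',x)
E
python3 ov.py v1 94 94 .5675 -.1435
python3 -m pendant '[{"x":0,"y":-0.03,"z":-0.005,"spin":0},{"x":0,"y":-0.046,"z":0,"spin":0},{"x":0,"y":-0.046,"z":0,"spin":0},{"x":0,"y":-0.046,"z":0,"spin":0},{"x":0,"y":-0.046,"z":0,"spin":0}]' | grep pos; python3 -m pendant '[{"x":0,"y":-0.035,"z":0,"spin":0},{"x":0,"y":0,"z":0,"spin":0},{"x":0,"y":0,"z":0,"spin":0},{"x":0,"y":0,"z":0,"spin":0}]'
python3 look.py v2 upper_mass_mouth .568 -.1435 .14 65
```

```text
eef_pos: [0.4737, -0.1517, 0.2315]
time_s: 36.55
eef_pos: [0.4436, -0.1413, 0.2315]
eef_rot: [[0.333, 0.943, 0.001], [0.943, -0.333, -0.001], [-0.0, 0.001, -1.0]]
wrist_force: [-0.3, 0.6, -0.2]
opening: 0.0704
upper_mass_mouth [([423.5, 172.5], 0.94)] [ 0.5421 -0.1514  0.1225]
t 36.55 eef [ 0.4436 -0.1413  0.2315] F [-0.2809  0.6323 -0.2131] xang 70.5244557518096
crop 393 92 4.615384615384615
```

View pics/v1o.png

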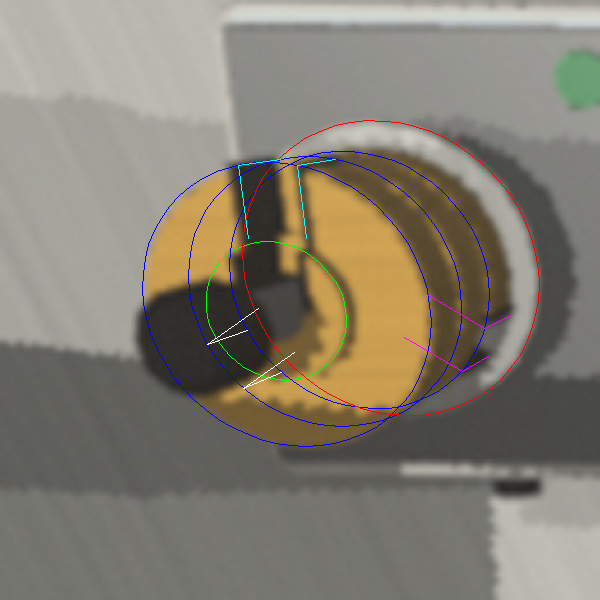

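View pics/v2c.png

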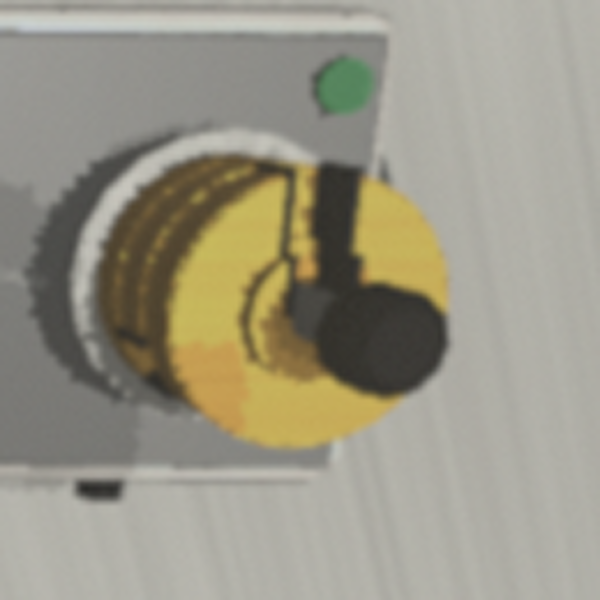

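```bash
python3 ov.py v2 393 92 .5668 -.1432
```

```text
(no output)
```

View pics/v2o.png

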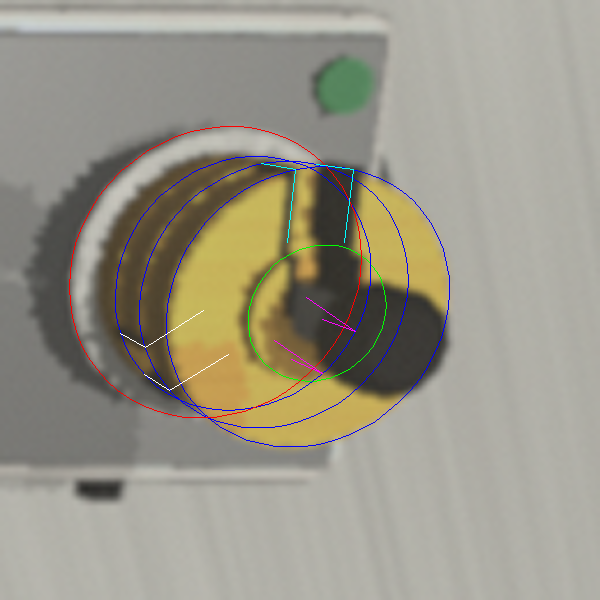

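Run:
```python
from h import *
im=optics.grab_frame('scene'); cv2.imwrite('pics/scene9.png',im)
a=cv2.imread('pics/scene0.png')
cv2.imwrite('pics/cmp.png',np.hstack([a[100:300,150:475],im[100:300,150:475]]))
print(readout.read_state()['time_s'])
```

```text
36.7
```

View pics/cmp.png

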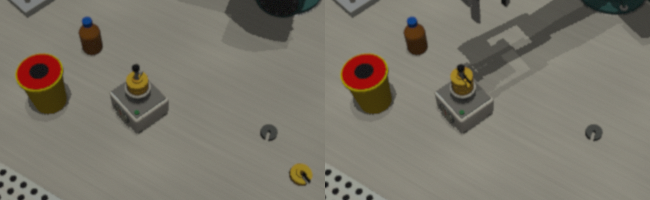

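Compared with the first frame, the mass is on the carrier (right half, about 462, 78). The tub, bottle, gauge and iron mass are where they were.

```bash
python3 -c "
from station import manip
print(manip.sign_off())"
```

```text
the job is handed in; nothing more can be done
None
```

The loose brass mass is on the carrier's stem, nested flat on the upper mass, and released. I handed the job in at about 37 s.

- **Sliding on:** I slid the mass on under the knob with its slot at about 70.5°, felt the slot end touch the stem at about 2.4 N, and backed off to mid-play. A light sideways check put the stem within about 0.1 mm of the slot's middle.
- **Seating:** I lowered it in 0.1–0.4 mm steps near the end. It met resistance only at the nested height, with the tool tip at 133.4 mm. The gauge then carried about 2.5 N extra, mass included. Letting go caused no visible drop.
- **Slot angle:** Before placing, I measured the lower slots at about −166° (upper) and −52° (lower). Overlays on pictures from both sides afterwards gave about −165.5° and −51°. The middle of the widest gap is therefore 71–72°, within about 1–2° of where the slot points.
- **What disagreed:** The network's mouth points, taken alone, gave −162.5° and −47°, which would put the middle 3–5° away from the slot. The overlays match the picture edges better, so I went by those and read the lower masses as unturned, to within a degree or two.
- **Surroundings:** In the last scene picture the gauge, tub, bottle and iron mass stand where they did, and the gripper is clear of everything. I did not compare the tip box in that picture, but the arm did not touch it.

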